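# Refit the filter cassette of a bench fume extractor

### The arm

A 6-joint arm with a two-finger parallel gripper is mounted at the origin on the work surface. World frame = base frame: x ahead of the robot, y to its left, z up, the work surface at z = 0. Lengths are in mm, angles in rad, forces in N, time in s.
With the tool pointing down it reaches from about 275 to 850 mm from the base axis. Payload 5.2 kg.
Tool frame: the origin (TCP) lies midway between the tips of the shut fingers; the grasp point (between the pads) lies arm.grip_point_offset behind it (arm.grip_point_offset is the distance from the TCP to the grasp point, in mm); x points along the fingers, z is the direction in which the jaws open and shut, and the axes are right-handed (so a half turn about x gives the same grasp; the last joint's range is limited). The gripper opens to 85 mm and grips with 20 to 120 N. Pads are 22 mm wide; open, the fingers measure 114 mm over their backs; the gripper's body (76 mm by 85 mm) begins 54 mm behind the grasp point. The pads swing forward as they close: fully open they stand 13 mm farther back than shut.
Start: joints at [-1.393, 0.259, 1.535, -0, 1.348, -0.203], TCP at [204.436, -510.599, 231.31] pointing down, gripper open.
Joint ranges: [-3.14, 3.14], [-0.91, 2.08], [0.19, 2.58], [-1.22, 4.36], [0.22, 2.71], [-3.12, 3.12]. Speed limits (rad/s): [2.57, 2.57, 3.14, 3.14, 3.14, 3.14].

### API

Orientations are given as a unit quaternion [x, y, z, w].
In Python, from rig import arm gives the robot as it stands. The module is installed in compiled form; this text tells all that it offers.
- The arm moves only by the tool drive_tool, never from a script. Its arguments are lists of equal length, an entry for each row: "slide": the shift along the tool's x, y, z in cm, a list of three; "roll": the turn about the tool's x in degrees. A call has exactly 8 rows; each row is the pose to reach, as a shift and turn from the pose measured when the call began, along the tool's axes at that moment; what a row does not reach only later rows make up. A row lasts 1/10 s, in which the tool goes at most 50 mm and 8.59 degrees, less where a joint would pass 70% of its speed; a pose out of reach is approached as far as the arm can. A call with a gripper value outside its range is refused whole. "grip" is the opening, from 0 (shut) to 1 (fully open), set as the call begins (left out, the last holds). The fingers move at their own pace and stop on an object; the grip force is fixed at half the most. Time passes only in rows, so rows that repeat a pose let the fingers close, or fill a call up. It gives the time, the measured TCP pose, the force and the opening at its end, in the units of the state.
- arm.get_obs(): the state, without advancing time (a new reading comes with each control period).
- arm.get_image(name): name is "scene" or "side" or "wrist"; returns the picture (400x640x3 uint8, red, green, blue); there is no depth.
- arm.camera_params(name): a dict with "fx", "fy", "cx", "cy" (pixels), "pose" (4x4, takes a point from camera to world coordinates). Camera axes: x right, y up, looking along -z (the intrinsics and any distortion apply to the point x, -y, -z); pixel columns grow to the right and rows downward; lengths in mm; the calibration is good to about 2 mm. The wrist camera is an equidistant fisheye: a pixel r from the principal point sees the ray r / f radians off the axis. A picture is of the moment at which its call begins: read the wrist's pose just before it. camera_params takes no time and is no camera call; for the wrist camera it gives the pose at the moment of the call.
- arm.finish_job(): hands the job in, once; it reports no verdict.
Trained networks look in the newest picture that a camera, given by its name, has taken for a name from the list of things; names that differ only in an ending like _2 or _b are one class to them, and where a whole thing is asked for, a point or a joint stands for the part that bears it (a point fixed in the world has none). Each returns a list of dicts, best first, with "score" (0 to 1); they miss things now and then, are a little off and sometimes report something else, mostly with a low value. They report only what shows in the picture. A call takes as long as a camera call. They do not tell look-alikes from the thing itself.
- arm.find_in(query, camera): "centre" ([x, y, z] in mm, in world coordinates, good to about 4 mm: the middle of the surface that is visible of it).
- arm.cut_out(query, camera): "mask" (400x640 bool, what is visible of it).
- arm.tip_of(query, camera): "centre" ([x, y, z] in mm, in world coordinates, good to about 4 mm: a listed point, or the origin of a listed thing).
The state is a dict: "t": time; "qpos": joint angles; "joint_velocities": joint speeds; "tau": joint torques, N m; "eef_pos": TCP position; "tool_rot": TCP orientation; "ft_force": force on the tool from outside, world axes, zero at the start; "moment": the same for the moment, N m; "gripper_width": finger opening in mm.
Only numpy, scipy, OpenCV 4.12 (cv2) and the standard library are available. Lean on these libraries where they do the work, as an engineer would, in place of code of your own. Each camera call takes 0.05 s, during which the arm holds its last target.

### The job

Put the filter cassette back into the sloping bay of the fume extractor: hold it tilted, hook its lip under the ledge at the low edge of the bay, then swing the upper end down under control, without letting it fall shut, and press it past the spring catch, firmly but without forcing it, until the catch snaps over its edge and holds it flush. Let go of it, and leave the other things on the bench where they are.

Things in the scene. Friction and masses are not known exactly. Their poses are not given: they have to be found in the camera images.
- cassette_mid (a point): centre of the loose filter cassette, a flat grey plastic frame 150 (its x) by 130 (its y) by 10 mm thick with dark louvres, about 220 g, lying flat on the bench. Its x axis points away from the lip, its z axis out of the louvred face. The point is 22 mm above the underside.
- cassette_bar (a point): centre line of the cassette's grab bar, 34 mm above its underside: a bar 80 mm long (along y), 12 mm thick (along x) and 20 mm tall, from 24 to 44 mm above the underside, carried over the middle of the cassette by an 8 mm post at each end. Same axes as cassette_mid. Pinch it across its 12 mm.
- cassette_lip (a point): middle of the outer edge of the cassette's lip: a tongue 110 mm wide (y) and 4 mm thick that sticks out 10 mm from the -x edge of the frame, level with the underside. The point is at x = -85 mm from the cassette's centre and 2 mm above the underside.
- cassette_top (a point): middle of the cassette's upper (+x) edge, on the underside, 75 mm from the cassette's centre.
- extractor_foot (a point): centre of the underside of the fume extractor, on the bench: a white wedge-shaped box fixed to the bench, 300 mm deep, 220 mm wide, 90 mm tall at its low front edge (robot's side) and 142 mm at the back, with the filter bay in its sloping deck. z up, x towards its back.
- bay: the bay, an opening in the extractor's deck. Origin: centre of its seat plane, 107 mm above the bench. x up the slope (10 degrees, rising to the back), y across, z square out of the deck. Home, the cassette has its underside centre at the origin, lip towards -x, face flush with the deck at z = 10 mm (upper end up to 1.5 mm proud, held by the catch). Opening: y = -67.5 to 67.5, x = -77 to 77.5 mm.
- bay_ledge (a point): middle of the ledge's lower edge, at x = -77, z = 6 mm in the bay frame. The ledge is the 4 mm thick (z 6 to 10 mm) edge of the deck at the low side of the bay, full width; the groove under it goes 9.5 mm back to a wall at x = -86.5 mm, and down to z = -4.5 mm. The lip goes in with the cassette's upper end raised 15 to 20 degrees; the frame then meets the ledge with 6 mm of lip under it.
- bay_rim_top (a point): middle of the seat rim's upper side, at x = 72.5, z = 0 mm in the bay frame. The rim is 8 to 9 mm wide all round; on it the cassette has 1.5 to 2.5 mm of play along x and y. Two sprung pins in it, at y = -45 and 45 mm, stand 5 mm proud and lift the cassette's upper end with 4 to 7 N together, so it comes up again unless the catch has snapped.
- catch (a joint): spring catch in the middle of the bay's upper edge: steel nose 28 mm wide (y) and black thumb piece, up to 27 mm above the seat. 0 = sprung out 3.5 mm over the cassette's edge. The edge meets it 22 mm above the seat, drives it back up the slope (to 0.004 or so) and frees it only when pressed down to within 1.5 mm of the rim: 6 to 9 N there or 10 to 16 N at the grab bar.
- slide_box: blue slide box, 90 by 176 by 36 mm, to be left alone; origin under its centre.
- slide_tray: aluminium tray with glass slides, 110 by 200 by 12 mm, to be left alone; origin under its centre.
- stain_jar: glass staining jar with a white lid, 53 mm across and 95 mm tall, to be left alone; origin under its centre.
- oil_bottle: small amber oil bottle, 26 mm across and 58 mm tall, to be left alone; origin under its centre.
- forceps: steel forceps lying flat, 115 mm long, to be left alone; origin under the middle.
- tally_counter: grey hand counter, 75 by 55 by 26 mm, to be left alone; origin under its centre.
- reagent_bottle: amber reagent bottle, 72 mm across and 165 mm tall, to be left alone; origin under its centre.
Things that resemble listed ones, but are neither listed nor needed, are in the scene too. Leave any pink or yellow look-alike of the part that bears cassette_mid alone.

How it is judged:
By the outcome, as a careful person would: the job done as asked, in the order asked, and still so for the second after the job is handed in, with the robot touching nothing.
It also fails if it takes over 53 s, if anything falls off the work surface, if the arm or the gripper's body presses on something with over 40 N, if the wrist force passes 120 N, or if a joint passes its speed limit or range.

## Working session

There is one attempt and no reset: what is moved stays moved. The work goes in short steps, Python scripts to look and compute and a tool call to move; the robot and the scene stay as the last step left them, time stands still between calls to the robot, and variables do not carry over. Pictures are saved under pics/ and viewed, and the job is handed in when it is done.

Besides the shell and the picture viewer there is one more tool, called after "Request:" by a JSON object that holds its "fn" and its "kwargs". drive_tool: Moves the arm, as the interface text tells. Its arguments: {"type":"object","properties":{"slide":{"type":"array","items":{"type":"array","items":{"type":"number"}}},"roll":{"type":"array","items":{"type":"number"}},"grip":{"type":"number"}},"required":["slide","roll"]}

```bash
mkdir -p pics; ls; python3 - <<'E'
from rig import arm
import cv2
print(arm.get_obs(), arm.grip_point_offset)
for c in ["scene","side","wrist"]:
    im=arm.get_image(c); cv2.imwrite(f"pics/a_{c}.png",im[:,:,::-1])
    p=arm.camera_params(c); print(c,p)
    for q in ["cassette_mid","cassette_bar","cassette_lip","cassette_top","bay","bay_ledge","bay_rim_top","extractor_foot"]:
        print(q,[(d['score'],[round(v) for v in d['centre']]) for d in arm.tip_of(q,c)][:3])
E
```

```text
pics
{'t': 0.0, 'qpos': array([-1.39281079e+00,  2.59320698e-01,  1.53610470e+00, -1.31513400e-06,
        1.34805556e+00, -2.02782605e-01]), 'joint_velocities': array([-0.00033258,  0.00022572, -0.00199114, -0.00035162, -0.00101413,
       -0.00024882]), 'tau': array([ 1.49920024e-04, -4.46025431e+01, -2.90571624e+01, -1.96030505e-04,
        1.17714575e-02, -4.85725252e-06]), 'eef_pos': array([ 204.32804826, -510.03660437,  230.4780606 ]), 'tool_rot': array([ 0.39682511,  0.58605014, -0.39586995,  0.58511712]), 'ft_force': array([-0.75803591,  0.15027702,  0.82262032]), 'moment': array([-0.02296982,  0.04210474,  0.02049791]), 'gripper_width': 85.23052538179125} 18.700000000000003
scene {'fx': 407.72005396100985, 'fy': 407.72005396100985, 'cx': 323.74496125154457, 'cy': 203.57864704987884, 'pose': array([[-5.28268881e-02, -5.49105080e-01,  8.34082089e-01,
         1.53699521e+03],
       [ 9.98443975e-01, -4.39810752e-02,  3.42825446e-02,
         5.79219659e+01],
       [ 1.78591076e-02,  8.34595277e-01,  5.50574043e-01,
         8.08168589e+02],
       [ 0.00000000e+00,  0.000000
[... 1351 characters left out ...]
(0.6, [482, -214, 100])]
bay_rim_top [(0.61, [630, -229, 115])]
extractor_foot [(0.51, [659, 0, 1])]
wrist {'fx': 309.70691628693146, 'fy': 309.70691628693146, 'cx': 322.1079072195492, 'cy': 197.27746380693145, 'pose': array([[ 3.71820175e-01,  8.93761925e-01,  2.50877217e-01,
         2.69105611e+02],
       [-9.28304770e-01,  3.58014629e-01,  1.00378179e-01,
        -4.85417125e+02],
       [-1.03519411e-04, -2.70213150e-01,  9.62800521e-01,
         3.73727186e+02],
       [ 0.00000000e+00,  0.00000000e+00,  0.00000000e+00,
         1.00000000e+00]])}
cassette_mid []
cassette_bar []
cassette_lip []
cassette_top []
bay [(0.41, [404, -539, -1])]
bay_ledge []
bay_rim_top []
extractor_foot []
```

View pics/a_scene.png

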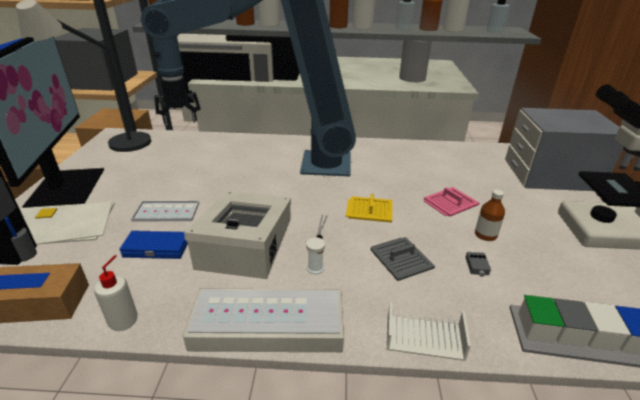

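View pics/a_side.png

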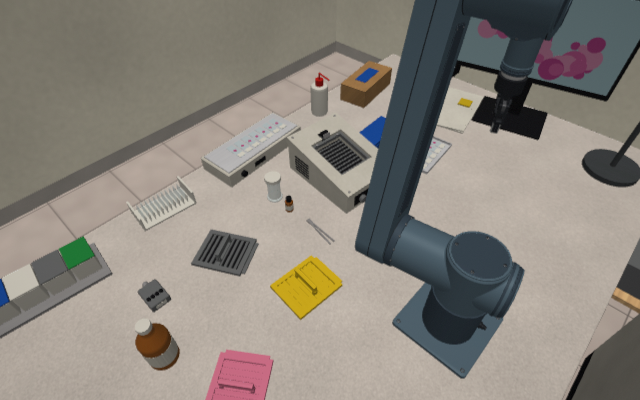

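View pics/a_wrist.png

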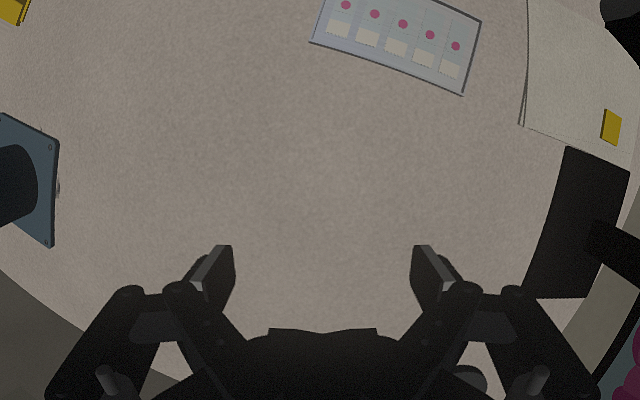

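```bash
cat > h.py <<'E'
import numpy as np, cv2
from scipy.spatial.transform import Rotation as R
from rig import arm
def st():
    o=arm.get_obs(); M=R.from_quat(o['tool_rot']).as_matrix()
    z=M[:,2]; print('t %.2f'%o['t'],'tcp',np.round(o['eef_pos'],1),'toolx',np.round(M[:,0],3),'zyaw %.1f'%np.degrees(np.arctan2(z[1],z[0])),'F',np.round(o['ft_force'],1),'mom',np.round(o['moment'],2),'w %.1f'%o['gripper_width'],'q',np.round(o['qpos'],2))
    return o,M
def to(p,zyaw=None):
    """slide (cm) and roll (deg) to reach TCP p with tool z yaw"""
    o,M=st(); s=M.T@(np.array(p)-o['eef_pos'])/10
    r=0
    if zyaw is not None:
        cur=np.degrees(np.arctan2(M[1,2],M[0,2])); d=(zyaw-cur+180)%360-180
        r=d*np.sign(M[2,0])
    print('slide',np.round(s,2),'roll %.1f'%r)
def cam(c):
    P=arm.camera_params(c); im=arm.get_image(c); return im,P
def proj(P,p,fish=False):
    T=P['pose']; c=T[:3,:3].T@(np.array(p)-T[:3,3]); x,y,z=c[0],-c[1],-c[2]
    if fish:
        r=np.hypot(x,y); th=np.arctan2(r,z); k=th/max(r,1e-9)
        return np.array([P['cx']+P['fx']*k*x,P['cy']+P['fy']*k*y])
    return np.array([P['cx']+P['fx']*x/z,P['cy']+P['fy']*y/z])
def unproj(P,uv,z0,fish=False):
    T=P['pose']; a=(uv[0]-P['cx'])/P['fx']; b=(uv[1]-P['cy'])/P['fy']
    if fish:
        th=np.hypot(a,b); k=np.sin(th)/max(th,1e-9); d=np.array([a*k,-b*k,-np.cos(th)])
    else: d=np.array([a,-b,-1.])
    d=T[:3,:3]@d; o=T[:3,3]; return o+d*(z0-o[2])/d[2]
E
python3 - <<'E'
from h import *
to([580,230,230],117.6); to([580,230,230],-62.4)
E
```

```text
t 1.35 tcp [ 204.4 -510.6  231.3] toolx [ 0.  0. -1.] zyaw -68.2 F [ 0.5 -0.1  0.6] mom [ 0.02  0.   -0.02] w 85.8 q [-1.39  0.26  1.53  0.    1.35 -0.2 ]
slide [  0.13  62.39 -54.8 ] roll 174.2
t 1.35 tcp [ 204.4 -510.6  231.3] toolx [ 0.  0. -1.] zyaw -68.2 F [ 0.5 -0.1  0.6] mom [ 0.02  0.   -0.02] w 85.8 q [-1.39  0.26  1.53  0.    1.35 -0.2 ]
slide [  0.13  62.39 -54.8 ] roll -5.8
```

```bash
python3 - <<'E'
from h import *
to([510,-270,250],-85)
E
```

```text
t 1.35 tcp [ 204.4 -510.6  231.3] toolx [ 0.  0. -1.] zyaw -68.2 F [ 0.5 -0.1  0.6] mom [ 0.02  0.   -0.02] w 85.8 q [-1.39  0.26  1.53  0.    1.35 -0.2 ]
slide [ -1.87  37.31 -10.98] roll 16.8
```

Request:
{"fn": "drive_tool", "kwargs": {"slide": [[-0.3,4.7,-1.4],[-0.6,9.4,-2.8],[-0.9,14.1,-4.2],[-1.2,18.8,-5.6],[-1.5,23.5,-7.0],[-1.7,28.2,-8.3],[-1.9,32.8,-9.6],[-1.9,37.3,-11.0]], "roll": [3,6,9,12,14,16,17,17], "grip": 1.0}}

```text
t: 2.15
eef_pos: [511.5, -268.5, 250.8]
tool_rot: [0.479, 0.52, -0.479, 0.521]
ft_force: [0.1, -0.4, -0.4]
gripper_width: 85.3
```

```bash
python3 - <<'E'
from h import *
st(); 
im,P=cam("wrist"); cv2.imwrite("pics/b_wrist.png",im[:,:,::-1]); np.save("b_pose.npy",P['pose'])
print(np.round(P['pose'],3).tolist())
for q in ["bay","bay_ledge","bay_rim_top","extractor_foot"]:
    print(q,[(d['score'],np.round(d['centre'],1)) for d in arm.tip_of(q,"wrist")][:2])
print(st()[0]['t'])
E
```

```text
t 2.15 tcp [ 511.5 -268.5  250.8] toolx [ 0.001 -0.001 -1.   ] zyaw -85.2 F [ 0.1 -0.4 -0.4] mom [-0.03 -0.01 -0.07] w 85.3 q [-0.68  0.3   1.44 -0.    1.41  0.81]
[[0.084, 0.96, 0.269, 580.714], [-0.996, 0.081, 0.023, -263.049], [0.0, -0.27, 0.963, 393.278], [0.0, 0.0, 0.0, 1.0]]
bay [(0.77, array([ 559.2, -218.8,  107.4])), (0.47, array([441.3,   9.5,  -1.1]))]
bay_ledge [(0.6, array([ 484.2, -213. ,  100.4]))]
bay_rim_top [(0.72, array([ 629.3, -231.1,  122. ]))]
extractor_foot []
t 2.40 tcp [ 509.5 -269.8  250.1] toolx [-0.001 -0.    -1.   ] zyaw -85.1 F [ 0.4  0.2 -0.5] mom [-0.01 -0.03 -0.05] w 85.3 q [-0.68  0.3   1.44 -0.    1.41  0.81]
2.4
```

View pics/b_wrist.png

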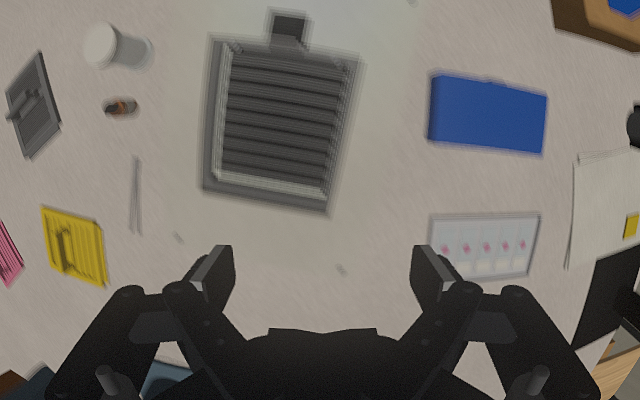

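```bash
python3 - <<'E'
from h import *
im,P=cam("wrist"); st()
np.savez("b2.npz",im=im,**{k:np.array(v) for k,v in P.items()})
crop=im[0:230,180:380]; cv2.imwrite("pics/b2_crop.png",cv2.resize(crop[:,:,::-1],None,fx=2.6,fy=2.6,interpolation=cv2.INTER_CUBIC))
E
```

```text
t 2.45 tcp [ 509.1 -270.4  250.1] toolx [-0.001 -0.    -1.   ] zyaw -85.2 F [-0.1  0.6  0.2] mom [ 0.02 -0.03  0.03] w 85.2 q [-0.68  0.3   1.44 -0.    1.41  0.81]
```

View pics/b2_crop.png

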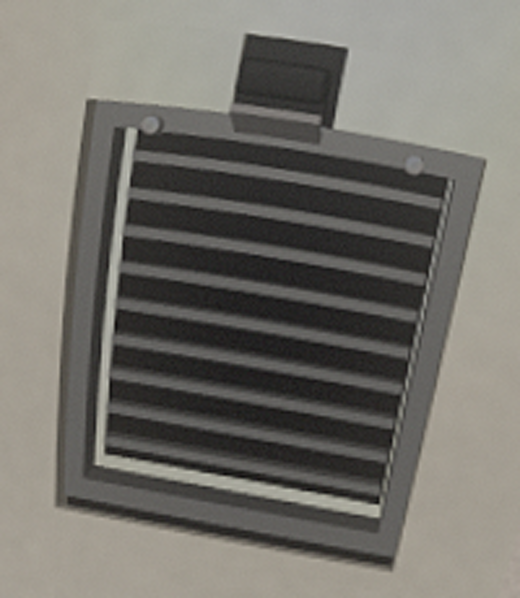

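```bash
cat > fit.py <<'E'
from h import *
from scipy.optimize import least_squares
d=np.load("b2.npz"); P={k:d[k] for k in('fx','fy','cx','cy','pose')}
def bayT(v):
    x,y,yaw=v[:3]
    Rm=R.from_euler('z',yaw,degrees=True).as_matrix()@R.from_euler('y',-10,degrees=True).as_matrix()
    return Rm,np.array([x,y,107+(v[3] if len(v)>3 else 0)])
pts={(77.5,67.5,10):(88,99),(77.5,-67.5,10):(485,158),(-77,67.5,10):(58,507),(-77,-67.5,10):(393,568)}
pins={(72.5,45,5):(151,122),(72.5,-45,5):(414,161)}
def px(c): return np.array([180+(c[0]+.5)/2.6-.5,(c[1]+.5)/2.6-.5])
def f(v,pts=pts):
    Rm,t=bayT(v); return np.concatenate([proj(P,Rm@np.array(k)+t,True)-px(u) for k,u in pts.items()])
if __name__=="__main__":
    for n in (3,4):
        s=least_squares(f,[560,-220,-5]+[0]*(n-3)); print(np.round(s.x,2),np.round(s.fun,2)); print('pins',np.round(f(s.x,pins),2))
E
python3 fit.py
```

```text
[ 560.23 -223.08   -5.83] [-0.79 -0.45  0.8  -0.56 -0.88  0.19  0.63  1.06]
pins [-0.21 -1.61  0.5  -1.6 ]
[ 560.16 -222.8    -5.82   -2.67] [-0.1   0.28  0.02 -0.03 -0.18 -0.45  0.28  0.19]
pins [ 0.26 -0.94 -0.01 -1.06]
```

```bash
python3 - <<'E'
import cv2
a=cv2.imread("pics/a_side.png")[110:210,280:390]; b=cv2.imread("pics/a_scene.png")[185:285,180:300]
cv2.imwrite("pics/a_side_c.png",cv2.resize(a,None,fx=6,fy=6,interpolation=cv2.INTER_CUBIC))
cv2.imwrite("pics/a_scene_c.png",cv2.resize(b,None,fx=6,fy=6,interpolation=cv2.INTER_CUBIC))
from h import *; to([580,215,250],-62.4)
E
```

```text
t 2.45 tcp [ 509.1 -270.4  250.1] toolx [-0.001 -0.    -1.   ] zyaw -85.2 F [-0.1  0.6  0.2] mom [ 0.02 -0.03  0.03] w 85.2 q [-0.68  0.3   1.44 -0.    1.41  0.81]
slide [ -0.    11.12 -47.78] roll -22.8
```

View pics/a_side_c.png

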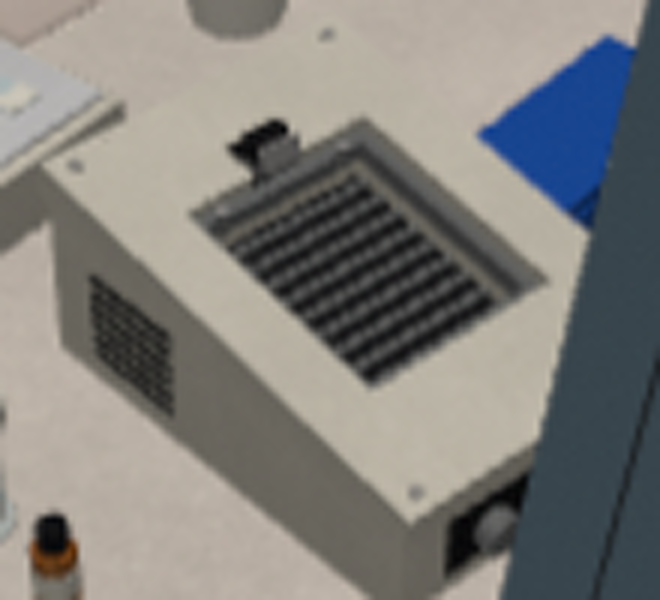

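View pics/a_scene_c.png

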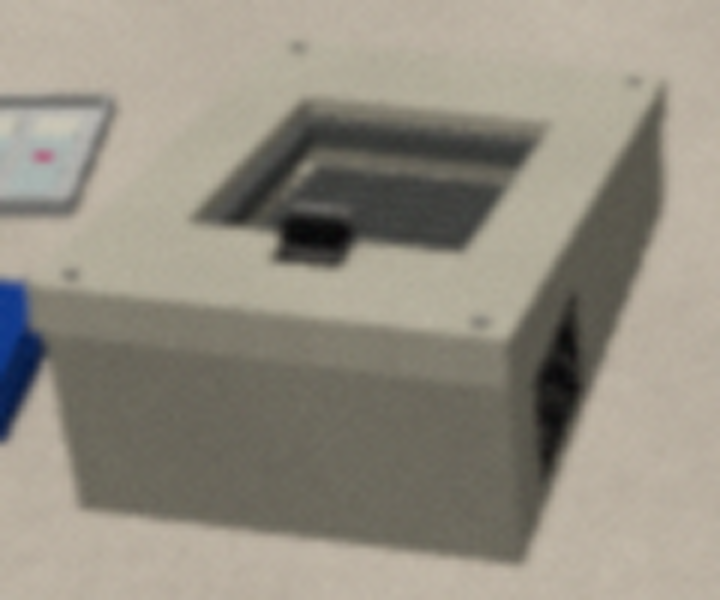

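```bash
cat > fit2.py <<'E'
from fit import *
Ps={c:arm.camera_params(c) for c in("side","scene")}
S={"side":((280,110),{(77.5,-67.5,10):(362,118),(77.5,67.5,10):(192,212),(-77,-67.5,10):(548,280),(-77,67.5,10):(370,385)}),
"scene":((180,185),{(77.5,-67.5,10):(192,220),(77.5,67.5,10):(462,250),(-77,-67.5,10):(308,98),(-77,67.5,10):(548,122)})}
def g(v,c):
    Rm,t=bayT(v); off,pp=S[c]
    return np.concatenate([proj(Ps[c],Rm@np.array(k)+t)-(np.array(off)+(np.array(u)+.5)/6-.5) for k,u in pp.items()])
for c in S:
    s=least_squares(lambda v:g(v,c),[560,-220,-5]); print(c,np.round(s.x,2),np.round(s.fun,2))
s=least_squares(lambda v:np.concatenate([f(v),1.3*g(v,"side"),1.0*g(v,"scene")]),[560,-220,-5,0]); print('all',np.round(s.x,2),np.round(s.fun,2))
E
python3 fit2.py
```

```text
side [ 558.8  -224.77   -6.2 ] [ 0.47 -0.65 -1.18 -0.13  0.5  -0.15  0.22  0.65]
scene [ 558.8  -221.58   -5.9 ] [-0.97  0.11  0.57  0.26 -0.6  -0.53  1.03 -0.23]
all [ 559.92 -223.06   -5.85   -1.1 ] [-0.4   0.12  0.6   0.03 -0.52  0.16  0.53  0.99 -0.37 -0.4  -2.34  0.45
 -0.13  0.1  -0.28  1.31 -1.54  0.66  0.02  0.78 -1.15 -0.06  0.5   0.23]
```

Request:
{"fn": "drive_tool", "kwargs": {"slide": [[0,1.0,-4.5],[0,2.0,-9.0],[0,3.0,-13.5],[0,4.0,-18.0],[0,5.0,-22.5],[0,6.0,-27.0],[0,7.0,-31.5],[0,8.0,-36.0]], "roll": [-3,-6,-9,-12,-15,-18,-21,-23]}}

```text
t: 3.25
eef_pos: [558.7, 94.7, 250.4]
tool_rot: [0.365, 0.605, -0.366, 0.605]
ft_force: [0.9, -0.4, 0.0]
gripper_width: 85.5
```

```bash
python3 - <<'E'
from h import *
to([565,235,220],-62.4)
E
```

```text
t 3.25 tcp [558.7  94.7 250.4] toolx [-0.    -0.001 -1.   ] zyaw -62.3 F [ 0.9 -0.4  0. ] mom [-0.03 -0.04 -0.01] w 85.5 q [-0.03  0.28  1.46 -0.    1.4   1.06]
slide [  3.03   7.09 -12.13] roll 0.1
```

Request:
{"fn": "drive_tool", "kwargs": {"slide": [[0.6,1.6,-3.0],[1.2,3.2,-6.0],[1.8,4.8,-9.0],[2.4,6.0,-11.0],[3.0,7.1,-12.1],[3.0,7.1,-12.1],[3.0,7.1,-12.1],[3.0,7.1,-12.1]], "roll": [0,0,0,0,0,0,0,0]}}

```text
t: 4.05
eef_pos: [565.7, 233.2, 220.6]
tool_rot: [0.366, 0.605, -0.367, 0.605]
ft_force: [0.4, 0.4, -0.7]
gripper_width: 85.3
```

```bash
python3 - <<'E'
from h import *
st()
im,P=cam("wrist"); st()
np.savez("c1.npz",im=im,**{k:np.array(v) for k,v in P.items()})
cv2.imwrite("pics/c1.png",im[:,:,::-1])
for q in ["cassette_mid","cassette_bar","cassette_lip","cassette_top"]:
    print(q,[(d['score'],np.round(d['centre'],1)) for d in arm.tip_of(q,"wrist")][:3])
E
```

```text
t 4.05 tcp [565.7 233.2 220.6] toolx [ 0.    -0.001 -1.   ] zyaw -62.4 F [ 0.4  0.4 -0.7] mom [-0.06  0.03 -0.01] w 85.3 q [ 0.21  0.38  1.39 -0.    1.37  1.3 ]
t 4.10 tcp [565.7 233.3 220.7] toolx [ 0.    -0.001 -1.   ] zyaw -62.4 F [-0.6  0.4  0.1] mom [-0.   -0.03  0.  ] w 85.6 q [ 0.21  0.38  1.39 -0.    1.37  1.3 ]
cassette_mid [(0.83, array([591.7, 255.8,  23.4])), (0.65, array([335. , 173.1,  25.6]))]
cassette_bar [(0.73, array([439.4,   8.6,   1.2])), (0.7, array([259.4, 471.1,  35.9])), (0.62, array([340.1, 174.1,  33.6]))]
cassette_lip [(0.96, array([516.7, 218.5,   3.3])), (0.74, array([302.6, 398.4,   0.5]))]
cassette_top [(0.77, array([6.568e+02, 2.914e+02, 3.000e-01])), (0.63, array([341.9, 249.3,   2. ])), (0.56, array([223.1, 535.5,   1.2]))]
```

View pics/c1.png

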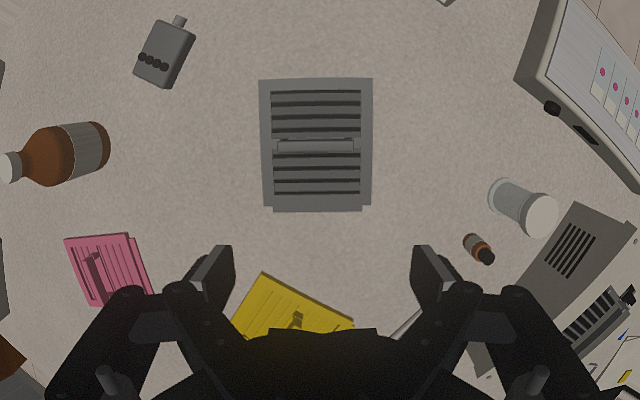

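```bash
python3 - <<'E'
import numpy as np,cv2
im=np.load("c1.npz")['im'][70:220,250:385]
cv2.imwrite("pics/c1_crop.png",cv2.resize(im[:,:,::-1],None,fx=4,fy=4,interpolation=cv2.INTER_CUBIC))
E
```

```text
(no output)
```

View pics/c1_crop.png

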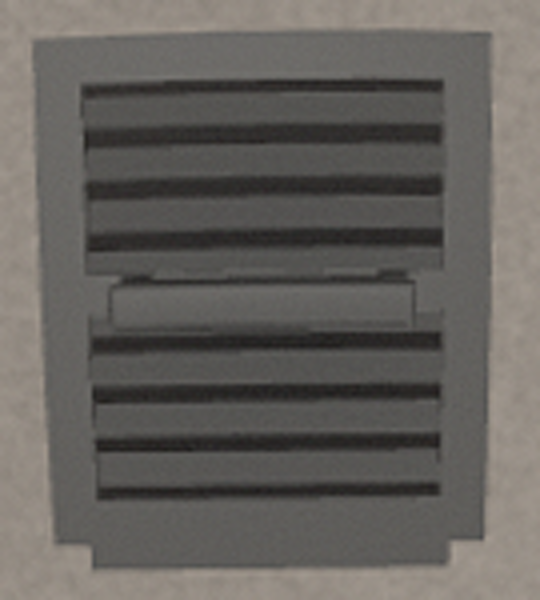

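```bash
python3 - <<'E'
from h import *
from scipy.optimize import least_squares
d=np.load("c1.npz"); P={k:d[k] for k in('fx','fy','cx','cy','pose')}
pts={(75,65,10):(34,42),(75,-65,10):(492,33),(-75,65,10):(56,543),(-75,-65,10):(484,540),(-85,55,4):(93,569),(-85,-55,4):(449,565)}
bar={(6,40,44):(112,285),(6,-40,44):(413,283),(-6,40,44):(112,327),(-6,-40,44):(413,327)}
def f(v,pts=pts):
    Rm=R.from_euler('z',v[2],degrees=True).as_matrix(); t=np.array([v[0],v[1],v[3] if len(v)>3 else 0])
    return np.concatenate([proj(P,Rm@np.array(k)+t,True)-(np.array([250,70])+(np.array(u)+.5)/4-.5) for k,u in pts.items()])
for v0 in ([592,254,27],[592,254,27,0]):
    for p in (pts,bar,{**pts,**bar}):
        if len(v0)==4 and p is bar: continue
        s=least_squares(lambda v:f(v,p),v0); print(np.round(s.x,2),np.round(s.fun,1))
E
```

```text
[593.91 254.68  28.29] [-0.2 -0.9  0.2 -0.5 -0.4  0.6  0.5  0.2 -0.3  0.4  0.2  0.4]
[593.72 254.89  27.67] [-1.1 -0.4  1.  -0.2 -0.8  0.5  0.9  0.3]
[593.83 254.77  28.22] [-0.2 -0.9  0.1 -0.4 -0.5  0.6  0.3  0.3 -0.4  0.3  0.   0.5 -1.  -0.1
  1.1 -0.6 -0.6  0.8  1.1 -0.1]
[593.54 254.53  28.28  -2.61] [ 0.2 -0.3 -0.2  0.1  0.   0.3  0.1 -0.1  0.   0.  -0.1  0.1]
[593.38 254.6   28.22  -3.54] [ 0.3 -0.2 -0.4  0.3 -0.   0.1 -0.2 -0.2 -0.  -0.2 -0.4 -0.1 -0.6  0.
  0.7 -0.5 -0.2  0.8  0.7 -0.1]
```

```bash
python3 - <<'E'
from h import *
to([593.4,254.7,70],-61.8)
E
```

```text
t 4.30 tcp [565.4 234.1 220.6] toolx [ 0.    -0.001 -1.   ] zyaw -62.3 F [ 0.6 -0.3 -0.7] mom [-0.01 -0.02  0.  ] w 85.5 q [ 0.21  0.38  1.39 -0.    1.37  1.3 ]
slide [15.06  3.44 -0.53] roll -0.5
```

Request:
{"fn": "drive_tool", "kwargs": {"slide": [[3.0,2.0,-0.5],[6.0,3.4,-0.5],[9.0,3.4,-0.5],[12.0,3.4,-0.5],[15.0,3.4,-0.5],[15.0,3.4,-0.5],[15.0,3.4,-0.5],[15.0,3.4,-0.5]], "roll": [-0.5,-0.5,-0.5,-0.5,-0.5,-0.5,-0.5,-0.5]}}

```text
t: 5.1
eef_pos: [594.7, 254.5, 72.8]
tool_rot: [0.364, 0.606, -0.363, 0.608]
ft_force: [-0.4, -0.4, -0.5]
gripper_width: 85.5
```

```bash
python3 - <<'E'
from h import *
im,P=cam("wrist"); st()
np.savez("c2.npz",im=im,**{k:np.array(v) for k,v in P.items()})
cv2.imwrite("pics/c2.png",im[:,:,::-1])
E
```

```text
t 5.15 tcp [594.8 254.6  73. ] toolx [ 0.004  0.    -1.   ] zyaw -61.8 F [0.  0.4 0.1] mom [-0.02 -0.02  0.03] w 85.6 q [ 0.23  0.56  1.48 -0.    1.09  1.31]
```

View pics/c2.png

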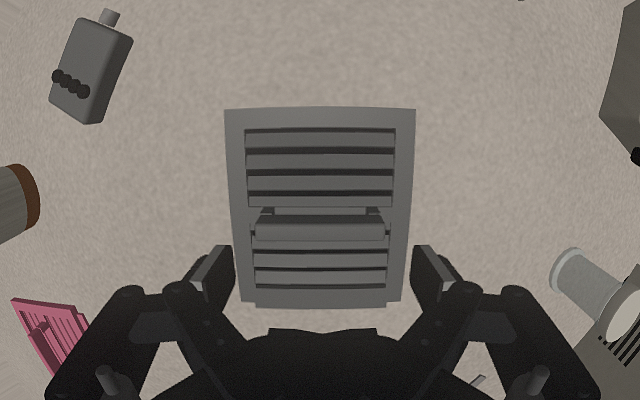

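```bash
python3 - <<'E'
import numpy as np,cv2
im=np.load("c2.npz")['im'][190:320,190:450]
cv2.imwrite("pics/c2_crop.png",cv2.resize(im[:,:,::-1],None,fx=3,fy=3,interpolation=cv2.INTER_CUBIC))
from h import *
to([593.4,254.7,8],-61.8)
E
```

```text
t 5.15 tcp [594.8 254.6  73. ] toolx [ 0.004  0.    -1.   ] zyaw -61.8 F [0.  0.4 0.1] mom [-0.02 -0.02  0.03] w 85.6 q [ 0.23  0.56  1.48 -0.    1.09  1.31]
slide [ 6.5  -0.14 -0.09] roll -0.0
```

View pics/c2_crop.png

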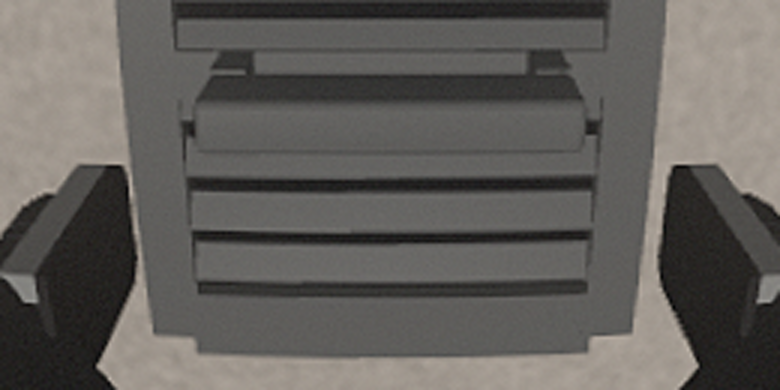

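Request:
{"fn": "drive_tool", "kwargs": {"slide": [[1.0,-0.1,-0.17],[2.0,-0.14,-0.17],[2.5,-0.14,-0.17],[3.0,-0.14,-0.17],[3.4,-0.14,-0.17],[3.4,-0.14,-0.17],[3.4,-0.14,-0.17],[3.4,-0.14,-0.17]], "roll": [0,0,0,0,0,0,0,0]}}

```text
t: 5.95
eef_pos: [593.2, 255.5, 39.3]
tool_rot: [0.364, 0.605, -0.362, 0.608]
ft_force: [-0.5, -0.5, 1.3]
gripper_width: 85.2
```

```bash
python3 - <<'E'
from h import *
im,P=cam("wrist"); to([593.4,254.7,8],-61.8)
im=im[190:320,190:450]
cv2.imwrite("pics/c3_crop.png",cv2.resize(im[:,:,::-1],None,fx=3,fy=3,interpolation=cv2.INTER_CUBIC))
E
```

```text
t 6.00 tcp [593.2 255.5  39.3] toolx [ 0.005  0.    -1.   ] zyaw -61.8 F [-0.6  0.1  1. ] mom [-0.01 -0.03 -0.01] w 85.5 q [ 0.23  0.6   1.51 -0.    1.03  1.31]
slide [ 3.13 -0.03  0.07] roll -0.0
```

View pics/c3_crop.png

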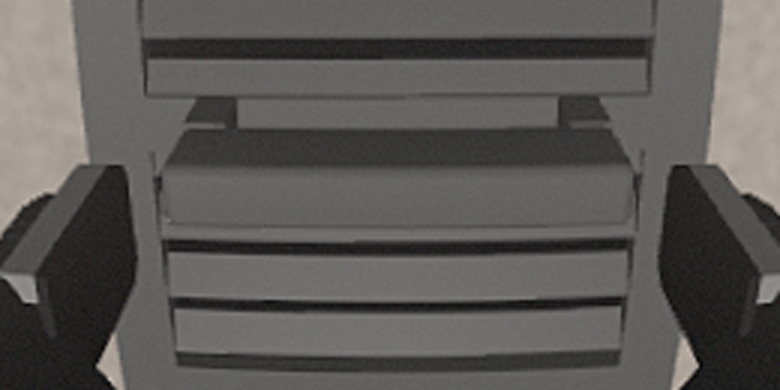

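Request:
{"fn": "drive_tool", "kwargs": {"slide": [[0.5,0,0],[1.0,0,0],[1.5,0,0],[2.0,0,0],[2.5,0,0],[3.0,0,0],[3.1,0,0],[3.1,0,0]], "roll": [0,0,0,0,0,0,0,0]}}

```text
t: 6.8
eef_pos: [593.1, 255.4, 8.0]
tool_rot: [0.364, 0.605, -0.362, 0.608]
ft_force: [-0.9, 0.6, -0.3]
gripper_width: 85.6
```

```bash
python3 - <<'E'
from h import *
im,P=cam("wrist"); to([593.4,254.7,8],-61.8)
im=im[190:320,190:450]
cv2.imwrite("pics/c4_crop.png",cv2.resize(im[:,:,::-1],None,fx=3,fy=3,interpolation=cv2.INTER_CUBIC))
E
```

```text
t 6.85 tcp [593.3 255.5   8.3] toolx [ 0.005  0.    -1.   ] zyaw -61.8 F [0.  0.2 0.7] mom [0.02 0.03 0.03] w 85.2 q [ 0.23  0.63  1.53 -0.    0.97  1.31]
slide [ 0.03 -0.03  0.07] roll -0.0
```

View pics/c4_crop.png

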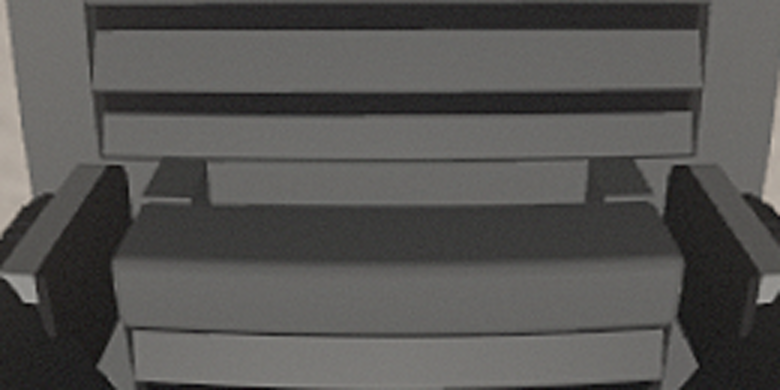

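Request:
{"fn": "drive_tool", "kwargs": {"slide": [[0,0,0],[0,0,0],[0,0,0],[0,0,0],[0,0,0],[0,0,0],[0,0,0],[0,0,0]], "roll": [0,0,0,0,0,0,0,0], "grip": 0.4}}

```text
t: 7.65
eef_pos: [593.9, 255.7, 9.0]
tool_rot: [0.365, 0.605, -0.362, 0.608]
ft_force: [-0.3, 0.1, 5.8]
gripper_width: 78.8
```

```bash
python3 - <<'E'
from h import *
to([340,-200,190],-95.9)
E
```

```text
t 7.65 tcp [593.9 255.7   9. ] toolx [ 0.006  0.001 -1.   ] zyaw -61.8 F [-0.3  0.1  5.8] mom [0.15 0.22 0.03] w 78.8 q [ 0.23  0.63  1.53 -0.    0.97  1.31]
slide [-18.29 -43.78  28.23] roll 34.1
```

Request:
{"fn": "drive_tool", "kwargs": {"slide": [[-1.0,0,0],[-3.0,0,0],[-6.0,0,0],[-10.0,0,0],[-14.0,0,0],[-18.0,0,0],[-18.5,0,0],[-18.5,0,0]], "roll": [0,0,0,0,0,0,0,0]}}

```text
t: 8.45
eef_pos: [593.3, 255.6, 195.5]
tool_rot: [0.365, 0.604, -0.361, 0.609]
ft_force: [-0.7, -0.6, -2.8]
gripper_width: 78.5
```

```bash
python3 - <<'E'
from h import *
im,P=cam("wrist"); cv2.imwrite("pics/d1.png",im[:,:,::-1])
im,P=cam("side"); cv2.imwrite("pics/d1s.png",im[:,:,::-1])
to([345,-200,190],-95.9)
E
```

```text
t 8.55 tcp [591.5 255.2 192. ] toolx [ 0.003 -0.    -1.   ] zyaw -61.8 F [-1.   1.  -1.9] mom [ 0.03  0.   -0.05] w 78.7 q [ 0.23  0.45  1.35 -0.    1.34  1.31]
slide [  0.15 -43.22  28.49] roll 34.1
```

View pics/d1.png

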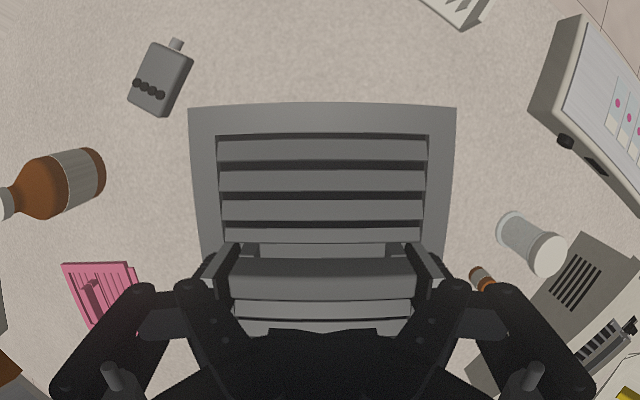

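View pics/d1s.png

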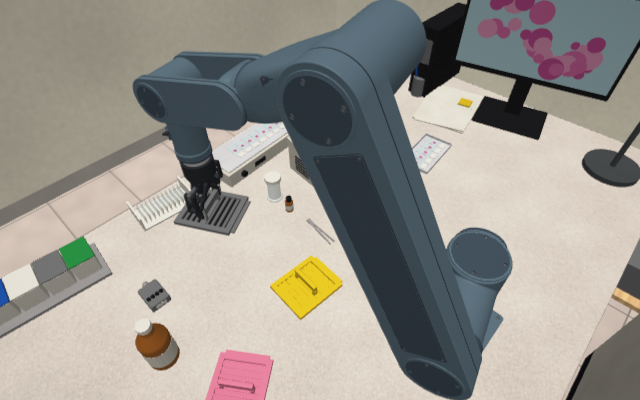

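Request:
{"fn": "drive_tool", "kwargs": {"slide": [[0,-2.0,1.3],[0,-5.0,3.3],[0,-8.5,5.6],[0,-12.5,8.2],[0,-16.5,10.9],[0,-20.5,13.5],[0,-24.5,16.1],[0,-28.0,18.4]], "roll": [1,3,6,10,14,18,22,26]}}

```text
t: 9.35
eef_pos: [428.7, -40.2, 189.5]
tool_rot: [0.491, 0.509, -0.491, 0.508]
ft_force: [1.1, -0.7, -2.1]
gripper_width: 78.7
```

```bash
python3 - <<'E'
from h import *
to([345,-200,150],-95.9)
E
```

```text
t 9.35 tcp [428.7 -40.2 189.5] toolx [-0.002  0.001 -1.   ] zyaw -88.0 F [ 1.1 -0.7 -2.1] mom [-0.07 -0.13  0.02] w 78.7 q [-0.35  0.08  1.86  0.    1.2   1.18]
slide [ 3.95 -8.92 15.68] roll 7.9
```

Request:
{"fn": "drive_tool", "kwargs": {"slide": [[0,-1.5,3.0],[0,-3.5,6.5],[0.5,-5.5,10.0],[1.5,-7.5,13.0],[2.5,-8.5,15.0],[3.5,-8.9,15.7],[4.0,-8.9,15.7],[4.0,-8.9,15.7]], "roll": [1,3,5,7,8,8,8,8]}}

```text
t: 10.15
eef_pos: [344.5, -198.6, 147.9]
tool_rot: [-0.525, -0.475, 0.526, -0.471]
ft_force: [0.3, 0.0, -1.7]
gripper_width: 79.3
```

```bash
python3 - <<'E'
from h import *
st()
im,P=cam("wrist"); cv2.imwrite("pics/e1.png",im[:,:,::-1])
im,P=cam("side"); cv2.imwrite("pics/e1s.png",im[:,:,::-1])
im,P=cam("scene"); cv2.imwrite("pics/e1c.png",im[:,:,::-1])
to([345,-200,100],-95.9)
E
```

```text
t 10.15 tcp [ 344.5 -198.6  147.9] toolx [-0.004  0.004 -1.   ] zyaw -96.0 F [ 0.3  0.  -1.7] mom [-0.01 -0.06  0.03] w 79.3 q [-0.81  0.07  1.99 -0.    1.09  0.87]
t 10.30 tcp [ 345.7 -199.3  149.5] toolx [-0.002  0.001 -1.   ] zyaw -95.9 F [-0.3  0.  -2.3] mom [-0.01 -0.03 -0.  ] w 78.7 q [-0.8   0.07  1.99 -0.    1.09  0.87]
slide [ 4.95 -0.05  0.08] roll -0.0
```

View pics/e1.png

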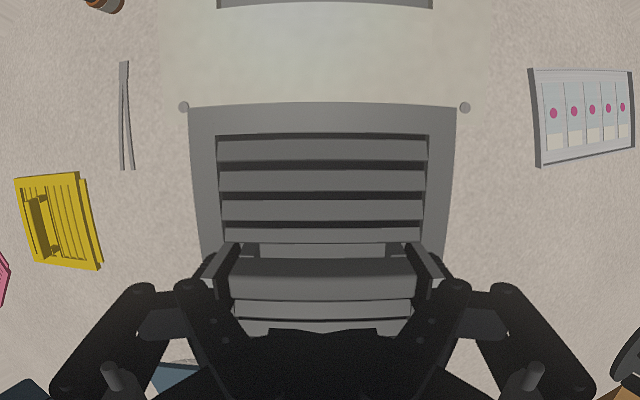

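View pics/e1s.png

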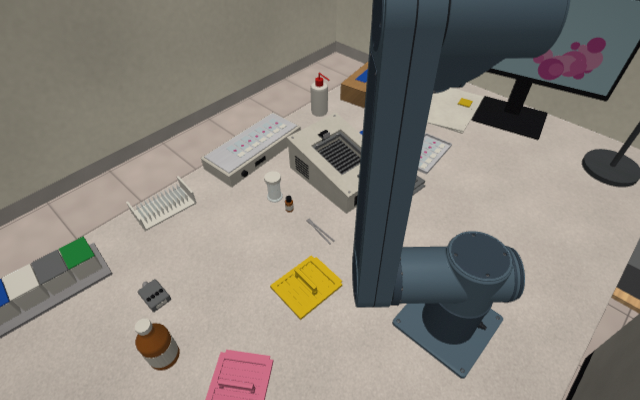

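View pics/e1c.png

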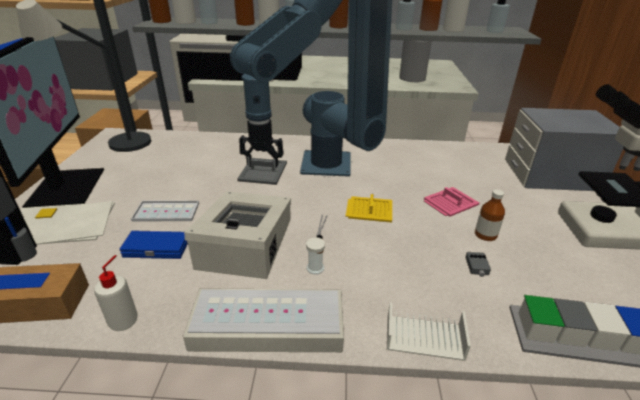

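Request:
{"fn": "drive_tool", "kwargs": {"slide": [[1.5,0,0],[3.0,0,0],[4.0,0,0],[4.7,0,0],[5.2,0,0],[5.6,0,0],[6.0,0,0],[6.0,0,0]], "roll": [0,0,0,0,0,0,0,0]}}

```text
t: 11.1
eef_pos: [344.0, -198.5, 89.7]
tool_rot: [-0.524, -0.476, 0.526, -0.472]
ft_force: [-9.6, 2.1, 7.0]
gripper_width: 78.8
```

```bash
python3 - <<'E'
from h import *
im,P=cam("wrist"); cv2.imwrite("pics/e2.png",im[:,:,::-1])
to([345,-200,68],-95.9)
E
```

```text
t 11.15 tcp [ 344.2 -198.5   89.9] toolx [-0.005  0.002 -1.   ] zyaw -95.8 F [-8.3  1.8  7.7] mom [0.15 0.65 0.01] w 78.6 q [-0.8   0.15  2.07 -0.    0.93  0.87]
slide [2.19 0.1  0.14] roll 0.1
```

View pics/e2.png

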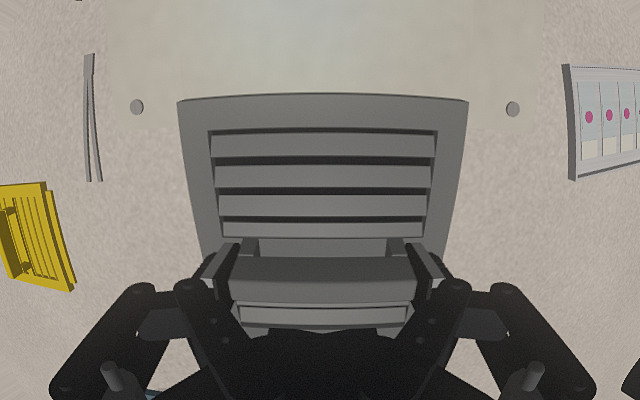

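Request:
{"fn": "drive_tool", "kwargs": {"slide": [[0.3,0,0],[0.6,0,0],[0.9,0,0],[1.2,0,0],[1.5,0,0],[1.8,0,0],[2.1,0,0],[2.2,0,0]], "roll": [0,0,0,0,0,0,0,0]}}

```text
t: 11.95
eef_pos: [341.7, -197.9, 68.1]
tool_rot: [-0.523, -0.477, 0.526, -0.471]
ft_force: [-14.3, -0.9, 8.9]
gripper_width: 78.2
```

```bash
python3 - <<'E'
from h import *
im,P=cam("wrist"); cv2.imwrite("pics/e3.png",im[:,:,::-1])
np.savez("e3.npz",im=im,**{k:np.array(v) for k,v in P.items()})
im,P=cam("side"); cv2.imwrite("pics/e3s.png",im[:,:,::-1])
to([345,-200,68],-95.9)
E
```

```text
t 12.05 tcp [ 341.7 -197.9   68.1] toolx [-0.009  0.003 -1.   ] zyaw -95.8 F [-15.8  -0.3   9.3] mom [-0.25  1.47 -0.19] w 78.8 q [-0.81  0.19  2.1  -0.01  0.87  0.87]
slide [0.01 0.35 0.18] roll 0.1
```

View pics/e3.png

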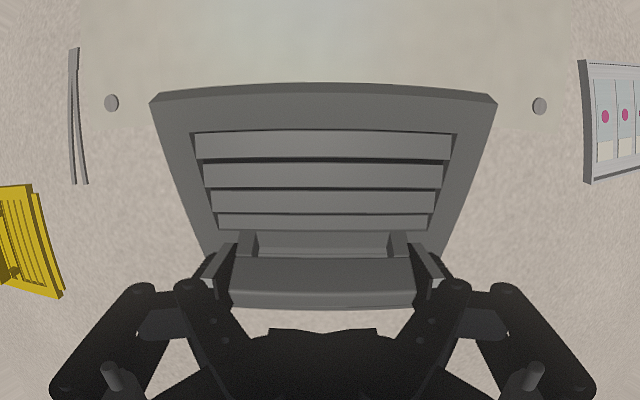

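```bash
python3 - <<'E'
from h import *
to([395,-205.5,225],-95.9)
E
```

```text
t 12.05 tcp [ 341.7 -197.9   68.1] toolx [-0.009  0.003 -1.   ] zyaw -95.8 F [-15.8  -0.3   9.3] mom [-0.25  1.47 -0.19] w 78.8 q [-0.81  0.19  2.1  -0.01  0.87  0.87]
slide [-15.74   5.23   0.18] roll 0.1
```

Request:
{"fn": "drive_tool", "kwargs": {"slide": [[-0.7,-0.5,0],[-2.0,-0.5,0],[-4.5,-0.5,0],[-8.0,-0.5,0],[-12.0,0.5,0.1],[-14.5,2.0,0.2],[-15.0,3.5,0.2],[-15.0,3.5,0.2]], "roll": [0,0,0,0,0,0,0,0]}}

```text
t: 12.85
eef_pos: [379.9, -204.8, 219.7]
tool_rot: [-0.523, -0.476, 0.526, -0.473]
ft_force: [0.3, 0.2, -2.0]
gripper_width: 78.7
```

```bash
python3 - <<'E'
from h import *
st(); im,P=cam("side"); cv2.imwrite("pics/e4s.png",im[:,:,::-1])
st(); im,P=cam("wrist"); cv2.imwrite("pics/e4.png",im[:,:,::-1])
np.savez("e4.npz",im=im,**{k:np.array(v) for k,v in P.items()})
im=im[70:330,130:510]
cv2.imwrite("pics/e4_crop.png",cv2.resize(im[:,:,::-1],None,fx=2,fy=2,interpolation=cv2.INTER_CUBIC))
st()
E
```

```text
t 12.85 tcp [ 379.9 -204.8  219.7] toolx [-0.005  0.    -1.   ] zyaw -95.7 F [ 0.3  0.2 -2. ] mom [ 0.01  0.02 -0.04] w 78.7 q [-0.75  0.05  1.81 -0.    1.28  0.92]
t 12.90 tcp [ 378.3 -204.   218.4] toolx [-0.008  0.002 -1.   ] zyaw -95.7 F [-1.1 -0.1 -2.8] mom [ 0.02  0.01 -0.03] w 78.7 q [-0.75  0.05  1.82 -0.    1.28  0.92]
t 12.95 tcp [ 377.4 -203.5  217.6] toolx [-0.01   0.004 -1.   ] zyaw -95.7 F [ 0.   0.6 -2.4] mom [-0.02  0.04  0.  ] w 78.2 q [-0.75  0.05  1.82 -0.    1.28  0.92]
```

View pics/e4_crop.png

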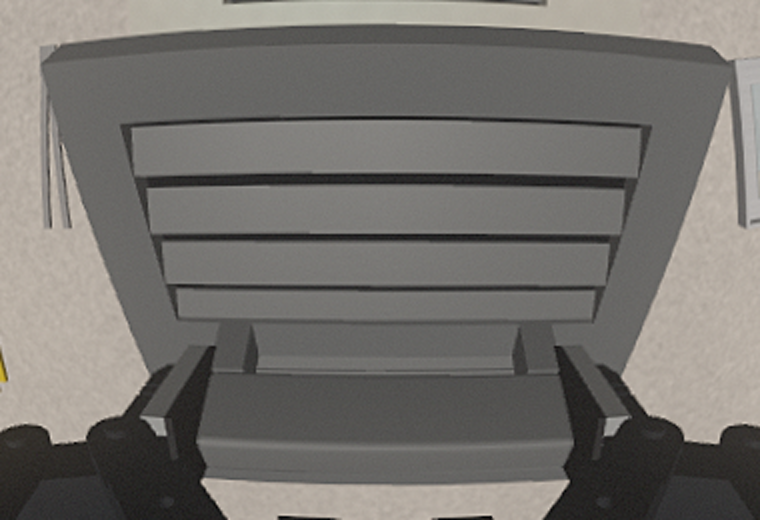

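View pics/e4s.png

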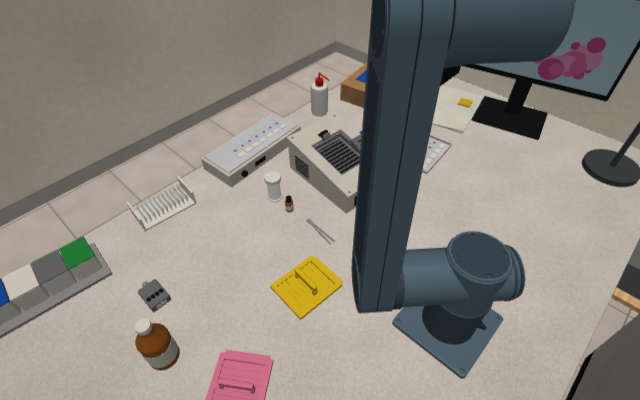

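```bash
cat > tilt.py <<'E'
from h import *
from scipy.optimize import least_squares
def fit_tilt(npz,pts,off,sc):
    d=np.load(npz); P={k:d[k] for k in('fx','fy','cx','cy','pose')}
    def model(v):
        # v: bar centre world xyz, yaw, tilt
        return R.from_euler('z',v[3],degrees=True).as_matrix()@R.from_euler('y',-v[4],degrees=True).as_matrix()
    def f(v):
        Rm=model(v)
        return np.concatenate([proj(P,Rm@(np.array(k)-[0,0,34])+v[:3],True)-(np.array(off)+(np.array(u)+.5)/sc-.5) for k,u in pts.items()])
    o=arm.get_obs()
    v0=np.r_[o['eef_pos']+[0,0,25.5],-5.9,25]
    s=least_squares(f,v0); print(np.round(s.x,2),np.round(s.fun,1)); return s.x
if __name__=="__main__":
    A={(75,65,10):(45,60),(75,-65,10):(730,62)}
    B={(6,40,24):(217,375),(6,-40,24):(558,375),(6,40,44):(200,437),(6,-40,44):(570,440),(-6,40,44):(205,478),(-6,-40,44):(566,478)}
    L={(75,65,0):(55,42),(75,-65,0):(712,44)}
    fit_tilt("e4.npz",{**A,**B},(130,70),2); fit_tilt("e4.npz",{**A,**B,**L},(130,70),2)
    st()
E
python3 tilt.py
```

```text
[ 376.82 -204.41  244.41   -5.86   23.1 ] [ 1.2  2.5 -1.4  2.8 -3.4 -2.6  2.1 -2.  -3.8  2.7  4.8  1.8  0.  -3.
  0.3 -2.4]
[ 377.21 -204.33  244.73   -5.76   24.31] [-2.   2.4  0.6  2.  -4.1 -3.   2.3 -2.7 -4.3  3.   4.8  1.9 -0.3 -3.1
  0.3 -2.8  4.1  1.3 -1.3  0.8]
t 12.95 tcp [ 377.4 -203.5  217.6] toolx [-0.01   0.004 -1.   ] zyaw -95.7 F [ 0.   0.6 -2.4] mom [-0.02  0.04  0.  ] w 78.2 q [-0.75  0.05  1.82 -0.    1.28  0.92]
```

```bash
cat > tilt2.py <<'E'
from h import *
from scipy.optimize import least_squares
d=np.load("c1.npz"); P0={k:d[k] for k in('fx','fy','cx','cy')}
# ideal tool frame: x down, z at yaw -62.35
def toolR(y): 
    z=np.array([np.cos(np.radians(y)),np.sin(np.radians(y)),0]); x=np.array([0,0,-1.]); return np.c_[x,np.cross(z,x),z]
M=toolR(-62.35); T=np.eye(4); T[:3,:3]=M; T[:3,3]=[565.6,233.6,220.65]
P0['pose']=np.linalg.inv(T)@d['pose']
# cassette in tool frame: cass x=tool y, cass y=-tool z, cass z=-tool x
C=np.array([[0,0,-1],[1,0,0],[0,-1,0]],float)
def pred(v,th,k):
    Rm=C@R.from_euler('y',-th,degrees=True).as_matrix()
    return proj(P0,Rm@(np.array(k,float)-[0,0,34])+v,True)
def res(v,th,pts): return np.concatenate([pred(v,th,k)-np.array(u) for k,u in pts.items()])
D1={(75,65,10):(188.5,108.5),(75,-65,10):(456.5,107.5)}
if __name__=="__main__":
    print(np.round(P0['pose'],3))
    s=least_squares(lambda v:np.r_[res(v,0,D1)],[-25.5,0,0]); v=s.x; print('bar in tool',np.round(v,2),s.fun)
    def q(u): return (130+(u[0]+.5)/2-.5,70+(u[1]+.5)/2-.5)
    E4={(75,65,10):q((45,60)),(75,-65,10):q((730,62))}
    L={(75,65,0):q((55,42)),(75,-65,0):q((712,44))}
    for p in(E4,L,{**E4,**L}):
        s=least_squares(lambda w:res(v+[0,0,w[1]],w[0],p),[25,0]); print('tilt',s.x,np.round(s.fun,1))
    s=least_squares(lambda w:res(w[1:],w[0],{**E4,**L}),[25,*v]); print('free',s.x,np.round(s.fun,1))
E
python3 tilt2.py
```

```text
[[-1.00000e-03  2.71000e-01 -9.63000e-01 -1.42305e+02]
 [-0.00000e+00  9.63000e-01  2.71000e-01  6.92720e+01]
 [ 1.00000e+00  1.00000e-03 -1.00000e-03  1.04900e+00]
 [ 0.00000e+00  0.00000e+00  0.00000e+00  1.00000e+00]]
bar in tool [-23.23  -0.97   1.43] [-0.04339915 -0.48532079 -0.04337925  0.48613777]
tilt [26.08519936  0.4544099 ] [ 0.3  1.3 -0.2  0.6]
tilt [28.45767261 -0.46350982] [ 0.1  0.2  0.1 -1. ]
tilt [2.71495773e+01 9.31205624e-03] [-2.5  2.   0.7  1.   3.3  0.  -1.1 -0.9]
free [ 24.81216237 -26.60844199  -1.03856999   1.43623629] [-2.8  1.   1.   0.   3.2 -0.  -1.1 -1. ]
```

```bash
cat > plan.py <<'E'
from h import *
YAW=-5.85
BAY=np.array([560.2,-222.95,107.0])
GO=[25.7,-0.97,1.43]  # up, tool y, tool z: bar rel. TCP (apparent)
e=np.array([np.cos(np.radians(YAW)),np.sin(np.radians(YAW)),0]); yv=np.array([-e[1],e[0],0])
RB=R.from_euler('z',YAW,degrees=True).as_matrix()@R.from_euler('y',-10,degrees=True).as_matrix()
def tcp_from_bar(xb,zb):
    w=BAY+RB@np.array([xb,0,zb]); return w-[0,0,GO[0]]-e*GO[1]+yv*GO[2]
def bar_from_lip(lx,lz,phi):
    p=np.radians(phi); c,s=np.cos(p),np.sin(p)
    return lx+85*c-34*s, lz+85*s+34*c
def tcp(lx,lz,phi): return tcp_from_bar(*bar_from_lip(lx,lz,phi))
def barb():
    o=arm.get_obs(); w=o['eef_pos']+[0,0,GO[0]]+e*GO[1]-yv*GO[2]
    return RB.T@(w-BAY)
def lipb(phi):
    b=barb(); p=np.radians(phi); c,s=np.cos(p),np.sin(p); return b[0]-(85*c-34*s), b[2]-(85*s+34*c)
E
python3 - <<'E'
from plan import *
for a in [(-68,45,16.5),(-71,8,16.5),(-71,0,16.5),(-83,-.5,16.5)]:
    t=tcp(*a); print(a,np.round(t,1)); to(t,-95.85)
E
```

```text
(-68, 45, 16.5) [ 547.5 -220.2  182.2]
t 12.95 tcp [ 377.4 -203.5  217.6] toolx [-0.01   0.004 -1.   ] zyaw -95.7 F [ 0.   0.6 -2.4] mom [-0.02  0.04  0.  ] w 78.2 q [-0.75  0.05  1.82 -0.    1.28  0.92]
slide [ 3.37 17.13 -0.02] roll 0.1
(-71, 8, 16.5) [ 551.  -220.6  145.2]
t 12.95 tcp [ 377.4 -203.5  217.6] toolx [-0.01   0.004 -1.   ] zyaw -95.7 F [ 0.   0.6 -2.4] mom [-0.02  0.04  0.  ] w 78.2 q [-0.75  0.05  1.82 -0.    1.28  0.92]
slide [ 7.060e+00  1.752e+01 -1.000e-02] roll 0.1
(-71, 0, 16.5) [ 552.3 -220.7  137.3]
t 12.95 tcp [ 377.4 -203.5  217.6] toolx [-0.01   0.004 -1.   ] zyaw -95.7 F [ 0.   0.6 -2.4] mom [-0.02  0.04  0.  ] w 78.2 q [-0.75  0.05  1.82 -0.    1.28  0.92]
slide [ 7.840e+00  1.766e+01 -1.000e-02] roll 0.1
(-83, -0.5, 16.5) [ 540.7 -219.5  134.7]
t 12.95 tcp [ 377.4 -203.5  217.6] toolx [-0.01   0.004 -1.   ] zyaw -95.7 F [ 0.   0.6 -2.4] mom [-0.02  0.04  0.  ] w 78.2 q [-0.75  0.05  1.82 -0.    1.28  0.92]
slide [ 8.110e+00  1.649e+01 -1.000e-02] roll 0.1
```

Request:
{"fn": "drive_tool", "kwargs": {"slide": [[0,2.0,0],[0,5.0,0],[0.4,8.5,0],[1.2,12.0,0],[2.2,15.0,0],[3.0,16.7,0],[3.4,17.1,0],[3.4,17.1,0]], "roll": [0,0,0,0,0,0,0,0]}}

```text
t: 13.75
eef_pos: [545.9, -219.8, 180.0]
tool_rot: [-0.522, -0.479, 0.526, -0.47]
ft_force: [-0.5, 0.1, -2.1]
gripper_width: 78.5
```

```bash
python3 - <<'E'
from plan import *
for c in("side","scene","wrist"):
    im,P=cam(c); cv2.imwrite(f"pics/f1_{c}.png",im[:,:,::-1])
    if c=="side": cv2.imwrite("pics/f1_side_c.png",cv2.resize(im[80:220,260:420,::-1],None,fx=5,fy=5,interpolation=cv2.INTER_CUBIC))
    if c=="scene": cv2.imwrite("pics/f1_scene_c.png",cv2.resize(im[130:290,170:320,::-1],None,fx=5,fy=3.7,interpolation=cv2.INTER_CUBIC))
t=tcp(-71,5,16.5); to(t,-95.85)
print(barb(),lipb(16.5))
E
```

```text
t 13.90 tcp [ 546.1 -220.3  182. ] toolx [-0.011  0.004 -1.   ] zyaw -95.7 F [ 0.4 -1.  -0.8] mom [-0.02 -0.02  0.03] w 78.4 q [-0.57  0.37  1.5  -0.    1.28  1.1 ]
slide [ 3.97  0.59 -0.01] roll 0.1
[  2.41115628  -0.22326221 101.86794078] (np.float64(-69.43199946360382), np.float64(45.12676549556308))
```

View pics/f1_side_c.png

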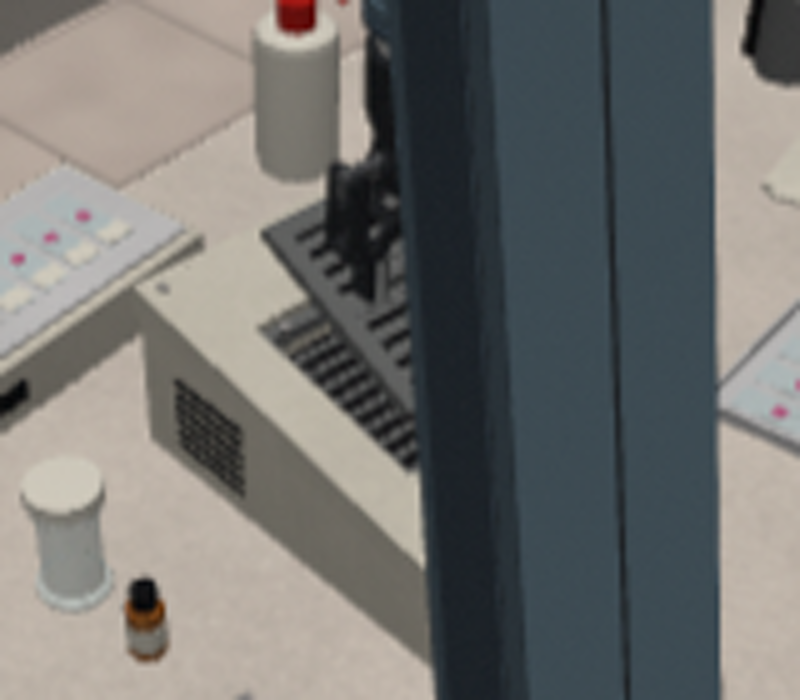

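View pics/f1_scene_c.png

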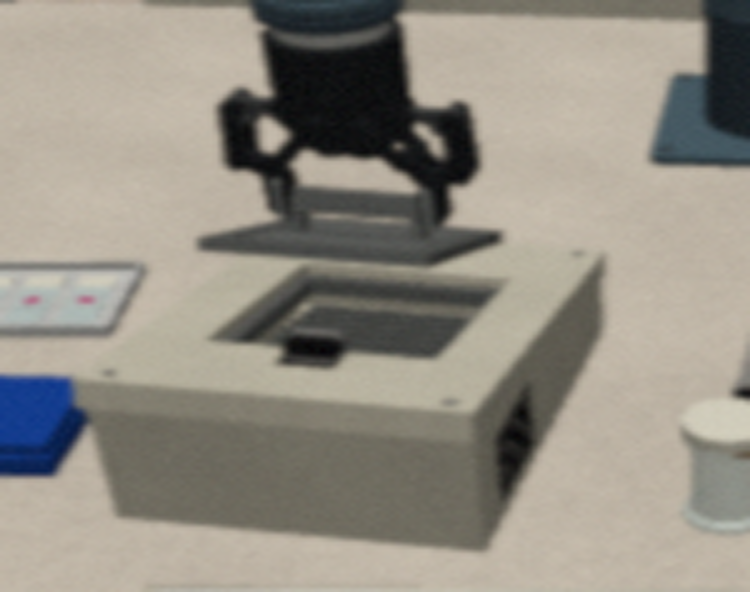

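View pics/f1_wrist.png

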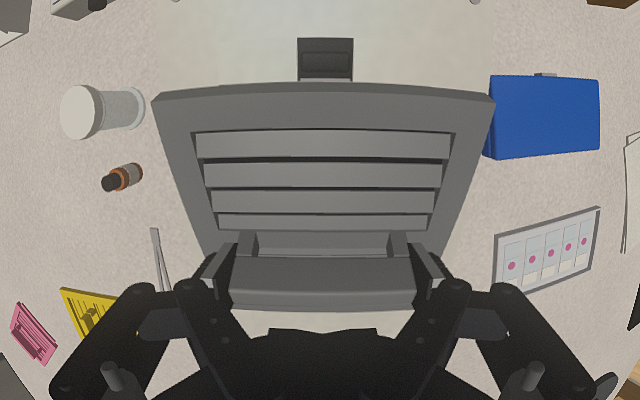

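```bash
python3 - <<'E'
import cv2
im=cv2.imread("pics/f1_wrist.png")
cv2.imwrite("pics/f1_wc.png",cv2.resize(im[25:115,140:510],None,fx=2.1,fy=4,interpolation=cv2.INTER_CUBIC))
cv2.imwrite("pics/f1_wc2.png",cv2.resize(im[30:110,280:370],None,fx=7,fy=7,interpolation=cv2.INTER_CUBIC))
E
```

```text
(no output)
```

View pics/f1_wc.png

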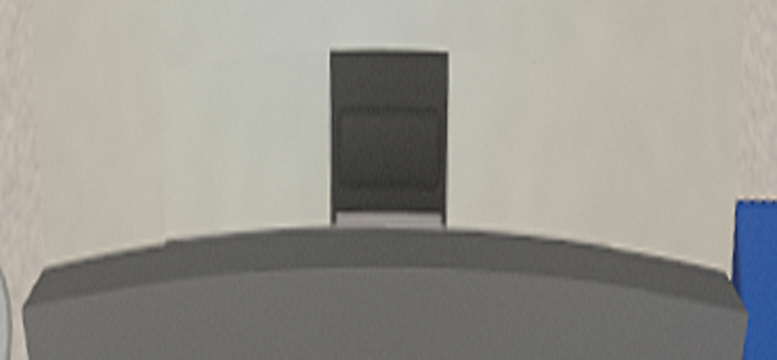

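View pics/f1_wc2.png

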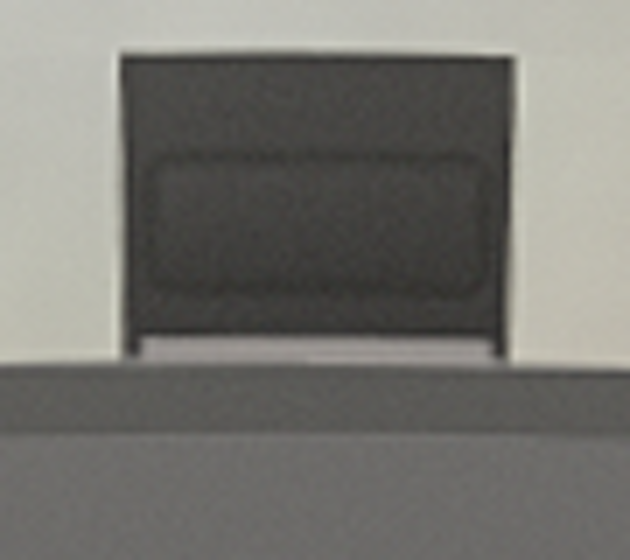

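```bash
sed -i 's/^YAW=.*/YAW=-6.05/; s/^BAY=.*/BAY=np.array([560.1,-223.6,107.0])/' plan.py; python3 - <<'E'
from plan import *
to(tcp(-71,5,16.5),-96.05)
E
```

```text
t 13.90 tcp [ 546.1 -220.3  182. ] toolx [-0.011  0.004 -1.   ] zyaw -95.7 F [ 0.4 -1.  -0.8] mom [-0.02 -0.02  0.03] w 78.4 q [-0.57  0.37  1.5  -0.    1.28  1.1 ]
slide [3.97 0.58 0.05] roll 0.3
```

Request:
{"fn": "drive_tool", "kwargs": {"slide": [[0.6,0.4,0.05],[1.4,0.58,0.05],[2.2,0.58,0.05],[2.9,0.58,0.05],[3.5,0.58,0.05],[3.9,0.58,0.05],[3.9,0.58,0.05],[3.9,0.58,0.05]], "roll": [0.3,0.3,0.3,0.3,0.3,0.3,0.3,0.3]}}

```text
t: 14.7
eef_pos: [551.5, -221.3, 143.0]
tool_rot: [-0.524, -0.476, 0.528, -0.469]
ft_force: [-0.3, -0.1, -2.4]
gripper_width: 79.0
```

```bash
python3 - <<'E'
from plan import *
for c in("side","wrist"):
    im,P=cam(c); cv2.imwrite(f"pics/f2_{c}.png",im[:,:,::-1])
    if c=="side": cv2.imwrite("pics/f2_side_c.png",cv2.resize(im[100:220,280:400,::-1],None,fx=5,fy=5,interpolation=cv2.INTER_CUBIC))
to(tcp(-71,-1,16.5),-96.05)
print(barb(),lipb(16.5))
E
```

```text
t 14.80 tcp [ 551.6 -221.4  143.4] toolx [-0.01   0.003 -1.   ] zyaw -96.0 F [-0.2  0.5 -1.6] mom [-0.01 -0.   -0.06] w 78.3 q [-0.57  0.41  1.54 -0.    1.2   1.11]
slide [ 0.7   0.08 -0.01] roll 0.0
[ 1.29762164 -0.11868409 62.79101715] (np.float64(-70.54553410008535), np.float64(6.049841866611061))
```

View pics/f2_wrist.png

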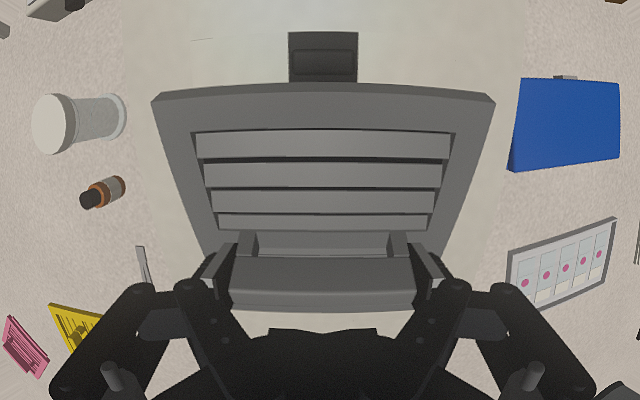

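View pics/f2_side_c.png

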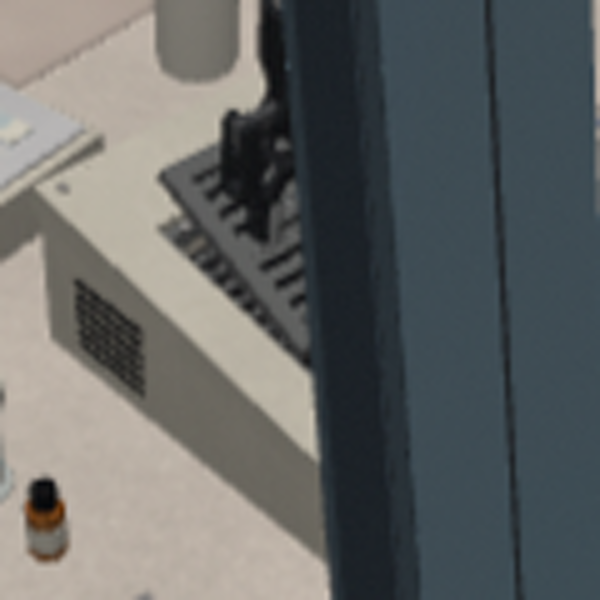

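Request:
{"fn": "drive_tool", "kwargs": {"slide": [[0.15,0.03,0],[0.3,0.05,0],[0.4,0.07,0],[0.5,0.07,0],[0.6,0.07,0],[0.6,0.07,0],[0.6,0.07,0],[0.6,0.07,0]], "roll": [0,0,0,0,0,0,0,0]}}

```text
t: 15.6
eef_pos: [552.3, -221.5, 137.4]
tool_rot: [-0.524, -0.476, 0.527, -0.47]
ft_force: [-1.1, 0.9, -1.7]
gripper_width: 78.8
```

```bash
python3 - <<'E'
from plan import *
to(tcp(-71,-1,16.5),-96.05)
print(barb(),lipb(16.5))
E
```

```text
t 15.60 tcp [ 552.3 -221.5  137.4] toolx [-0.01   0.003 -1.   ] zyaw -96.0 F [-1.1  0.9 -1.7] mom [ 0.01 -0.02  0.04] w 78.8 q [-0.57  0.42  1.54 -0.    1.19  1.11]
slide [ 0.11  0.01 -0.01] roll 0.0
[ 0.94511306 -0.11325874 56.80498062] (np.float64(-70.89804268699942), np.float64(0.06380533719288195))
```

Request:
{"fn": "drive_tool", "kwargs": {"slide": [[0.05,0.01,0],[0.1,0.02,0],[0.15,0.03,0],[0.2,0.03,0],[0.25,0.04,0],[0.25,0.04,0],[0.25,0.04,0],[0.25,0.04,0]], "roll": [0,0,0,0,0,0,0,0]}}

```text
t: 16.4
eef_pos: [552.7, -221.5, 134.9]
tool_rot: [-0.524, -0.476, 0.527, -0.47]
ft_force: [-0.1, -0.7, -3.0]
gripper_width: 78.7
```

```bash
python3 - <<'E'
from plan import *
st()
print(barb(),lipb(16.5))
im,P=cam("scene"); cv2.imwrite("pics/f3.png",cv2.resize(im[130:270,180:310,::-1],None,fx=5,fy=4,interpolation=cv2.INTER_CUBIC))
E
```

```text
t 16.40 tcp [ 552.7 -221.5  134.9] toolx [-0.01   0.003 -1.   ] zyaw -96.0 F [-0.1 -0.7 -3. ] mom [-0.09  0.04 -0.01] w 78.7 q [-0.57  0.42  1.54 -0.    1.18  1.11]
[ 0.87335989 -0.12641838 54.28819245] (np.float64(-70.96979585005002), np.float64(-2.4529828340395667))
```

View pics/f3.png

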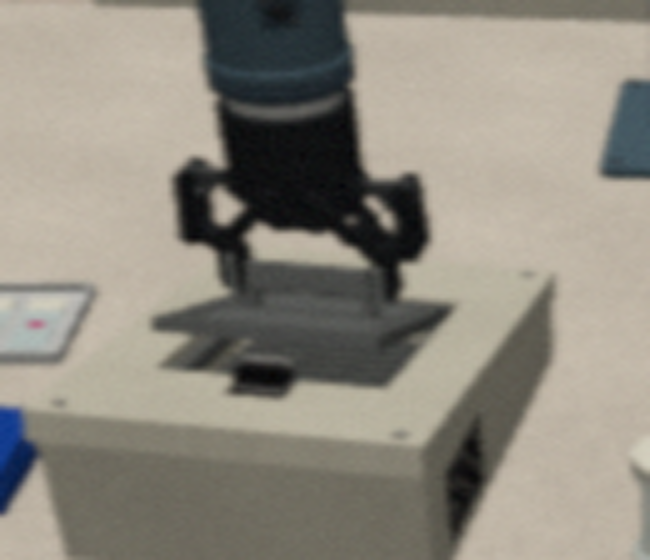

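Request:
{"fn": "drive_tool", "kwargs": {"slide": [[0.05,0.01,0],[0.1,0.02,0],[0.15,0.03,0],[0.2,0.03,0],[0.25,0.04,0],[0.3,0.04,0],[0.3,0.04,0],[0.3,0.04,0]], "roll": [0,0,0,0,0,0,0,0]}}

```text
t: 17.25
eef_pos: [553.8, -221.7, 133.5]
tool_rot: [-0.524, -0.475, 0.527, -0.471]
ft_force: [0.5, 1.1, 8.0]
gripper_width: 78.4
```

```bash
python3 - <<'E'
from plan import *
st()
print(barb(),lipb(16.5))
E
```

```text
t 17.25 tcp [ 553.8 -221.7  133.5] toolx [-0.008  0.002 -1.   ] zyaw -96.0 F [0.5 1.1 8. ] mom [ 0.5   0.58 -0.09] w 78.4 q [-0.57  0.42  1.55 -0.    1.18  1.11]
[ 1.76761422 -0.1721253  52.69289206] (np.float64(-70.07554152347946), np.float64(-4.04828322710744))
```

Request:
{"fn": "drive_tool", "kwargs": {"slide": [[-0.08,0,0],[-0.06,-0.15,0],[-0.03,-0.3,0],[0.0,-0.45,0],[0.02,-0.6,0],[0.05,-0.75,0],[0.08,-0.9,0],[0.08,-0.9,0]], "roll": [0,0,0,0,0,0,0,0]}}

```text
t: 18.05
eef_pos: [544.0, -220.3, 131.9]
tool_rot: [-0.524, -0.476, 0.527, -0.47]
ft_force: [0.1, 0.9, -2.5]
gripper_width: 78.6
```

```bash
python3 - <<'E'
from plan import *
st()
print(barb(),lipb(16.5),lipb(14.8))
E
```

```text
t 18.05 tcp [ 544.  -220.3  131.9] toolx [-0.01   0.004 -1.   ] zyaw -96.0 F [ 0.1  0.9 -2.5] mom [-0.02  0.    0.05] w 78.6 q [-0.57  0.41  1.57 -0.    1.17  1.1 ]
[-8.33066741  0.16319788 52.82972374] (np.float64(-80.17382315861877), np.float64(-3.9114515482525434)) (np.float64(-81.8254996763179), np.float64(-1.7551608999943724))
```

Request:
{"fn": "drive_tool", "kwargs": {"slide": [[0.0,-0.1,0],[0.02,-0.2,0],[0.03,-0.3,0],[0.04,-0.4,0],[0.04,-0.4,0],[0.04,-0.4,0],[0.04,-0.4,0],[0.04,-0.4,0]], "roll": [0,0,0,0,0,0,0,0]}}

```text
t: 18.85
eef_pos: [540.5, -220.0, 131.8]
tool_rot: [-0.524, -0.476, 0.527, -0.47]
ft_force: [3.2, 0.8, -2.1]
gripper_width: 78.6
```

```bash
python3 - <<'E'
from plan import *
st()
print(barb(),lipb(16.5),lipb(14.8))
im,P=cam("wrist"); cv2.imwrite("pics/g1w.png",im[:,:,::-1])
np.savez("g1.npz",im=im,**{k:np.array(v) for k,v in P.items()})
im,P=cam("scene"); cv2.imwrite("pics/g1.png",cv2.resize(im[130:270,180:310,::-1],None,fx=5,fy=4,interpolation=cv2.INTER_CUBIC))
im,P=cam("side"); cv2.imwrite("pics/g1s.png",cv2.resize(im[100:220,270:400,::-1],None,fx=5,fy=5,interpolation=cv2.INTER_CUBIC))
E
```

```text
t 18.85 tcp [ 540.5 -220.   131.8] toolx [-0.009  0.003 -1.   ] zyaw -96.0 F [ 3.2  0.8 -2.1] mom [ 0.1  -0.61  0.05] w 78.6 q [-0.58  0.41  1.58 -0.    1.16  1.1 ]
[-11.76998481   0.12035     53.33227009] (np.float64(-83.61314055071603), np.float64(-3.408905193502754)) (np.float64(-85.26481706841516), np.float64(-1.2526145452445832))
```

View pics/g1w.png

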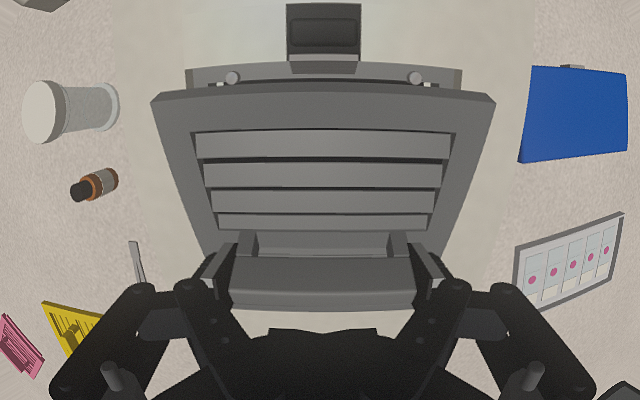

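View pics/g1s.png

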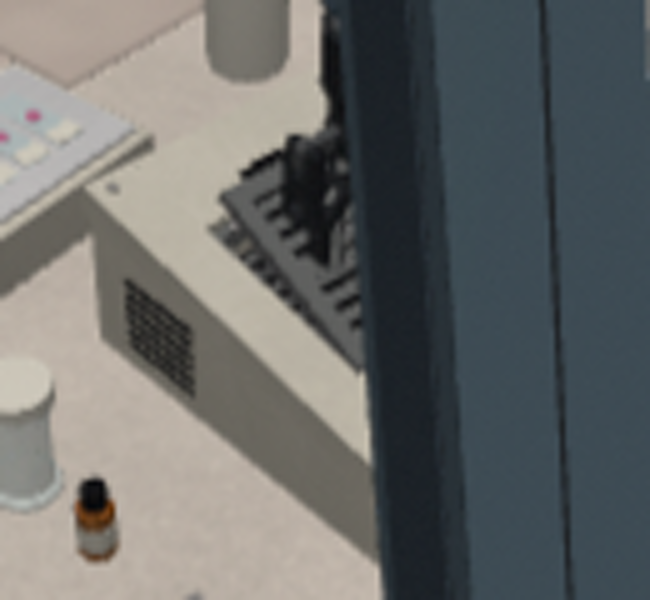

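View pics/g1.png

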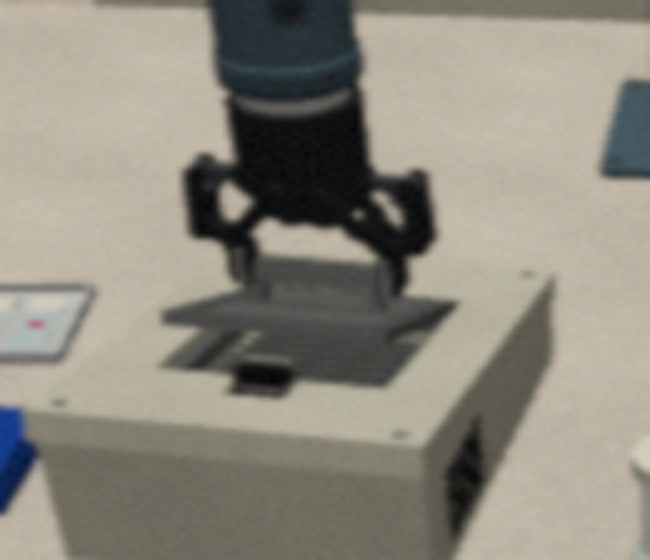

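```bash
python3 - <<'E'
from plan import *
o,M=st()
b0=np.array(bar_from_lip(0,0,14.8))
for ph in [13,11,9,7,5,4,3,2,1,0,-0.5]:
    d=np.array(bar_from_lip(0,0,ph))-b0
    w=RB@np.array([d[0],0,d[1]]); print(ph,'bay d',np.round(d,2),'tool cm',np.round(M.T@w/10,3))
E
```

```text
t 19.00 tcp [ 540.5 -220.   131.8] toolx [-0.009  0.003 -1.   ] zyaw -96.0 F [ 4.3  1.2 -1.1] mom [ 0.19 -0.74  0.05] w 79.2 q [-0.58  0.41  1.58 -0.    1.16  1.1 ]
13 bay d [ 1.68 -2.34] tool cm [0.199 0.208 0.   ]
11 bay d [ 3.46 -4.99] tool cm [0.428 0.431 0.001]
9 bay d [ 5.14 -7.71] tool cm [0.664 0.646 0.002]
7 bay d [  6.73 -10.48] tool cm [0.908 0.853 0.002]
5 bay d [  8.22 -13.31] tool cm [1.158 1.051 0.003]
4 bay d [  8.93 -14.74] tool cm [1.286 1.147 0.003]
3 bay d [  9.61 -16.18] tool cm [1.416 1.24  0.003]
2 bay d [ 10.27 -17.64] tool cm [1.547 1.331 0.004]
1 bay d [ 10.9  -19.11] tool cm [1.68  1.42  0.004]
0 bay d [ 11.51 -20.58] tool cm [1.814 1.507 0.004]
-0.5 bay d [ 11.8  -21.33] tool cm [1.882 1.549 0.004]
```

Request:
{"fn": "drive_tool", "kwargs": {"slide": [[0.08,0.1,0],[0.16,0.19,0],[0.23,0.26,0],[0.3,0.33,0],[0.37,0.39,0],[0.43,0.45,0],[0.5,0.51,0],[0.55,0.56,0]], "roll": [0,0,0,0,0,0,0,0]}}

```text
t: 19.8
eef_pos: [544.9, -220.6, 126.9]
tool_rot: [-0.523, -0.476, 0.528, -0.47]
ft_force: [-3.0, 0.6, 8.8]
gripper_width: 78.4
```

```bash
python3 - <<'E'
from plan import *
st(); print(barb())
im,P=cam("wrist"); cv2.imwrite("pics/g2w.png",im[:,:,::-1])
st()
E
```

```text
t 19.80 tcp [ 544.9 -220.6  126.9] toolx [-0.011  0.003 -1.   ] zyaw -96.0 F [-3.   0.6  8.8] mom [0.29 1.45 0.07] w 78.4 q [-0.57  0.42  1.57 -0.    1.16  1.11]
[-8.22877908e+00 -9.90153663e-03  4.77713034e+01]
t 19.85 tcp [ 544.9 -220.6  127. ] toolx [-0.011  0.003 -1.   ] zyaw -96.0 F [-4.6  0.8  9. ] mom [0.25 1.46 0.03] w 78.7 q [-0.57  0.42  1.57 -0.    1.16  1.11]
```

View pics/g2w.png

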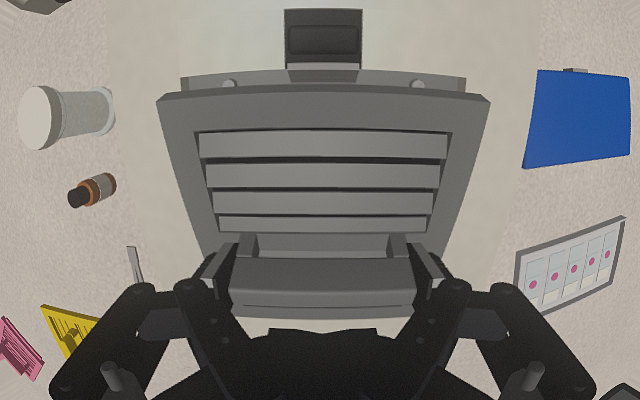

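Request:
{"fn": "drive_tool", "kwargs": {"slide": [[0.1,0.07,0],[0.2,0.14,0],[0.3,0.21,0],[0.4,0.28,0],[0.5,0.35,0],[0.6,0.42,0],[0.7,0.48,0],[0.75,0.52,0]], "roll": [0,0,0,0,0,0,0,0]}}

```text
t: 20.65
eef_pos: [549.8, -221.3, 121.5]
tool_rot: [-0.523, -0.476, 0.528, -0.47]
ft_force: [-5.3, 2.0, 15.9]
gripper_width: 78.4
```

```bash
python3 - <<'E'
from plan import *
st(); print(barb())
im,P=cam("wrist"); cv2.imwrite("pics/g3w.png",im[:,:,::-1])
im,P=cam("side"); cv2.imwrite("pics/g3s.png",cv2.resize(im[100:220,270:400,::-1],None,fx=5,fy=5,interpolation=cv2.INTER_CUBIC))
E
```

```text
t 20.65 tcp [ 549.8 -221.3  121.5] toolx [-0.011  0.002 -1.   ] zyaw -96.0 F [-5.3  2.  15.9] mom [ 0.55  1.57 -0.04] w 78.4 q [-0.57  0.43  1.57 -0.    1.15  1.11]
[-4.28512591 -0.24816263 41.53121008]
```

View pics/g3w.png

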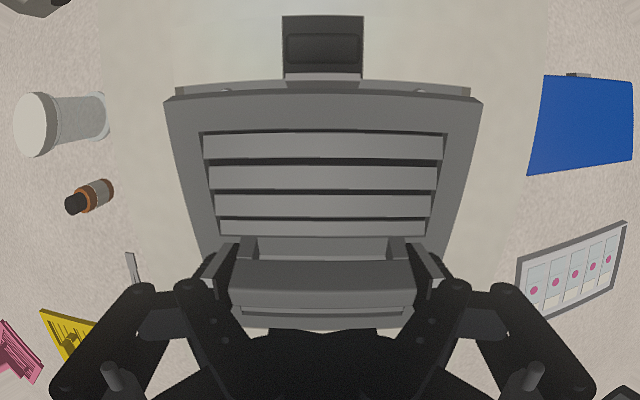

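View pics/g3s.png

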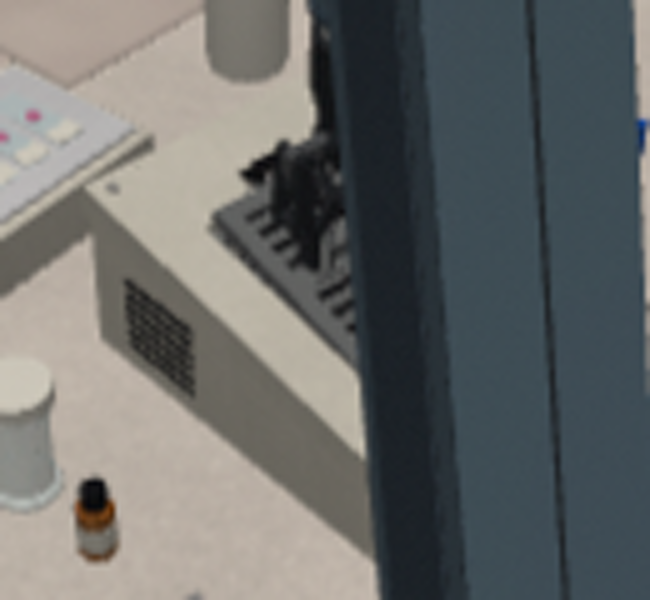

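Request:
{"fn": "drive_tool", "kwargs": {"slide": [[0.1,0.06,0],[0.2,0.12,0],[0.3,0.18,0],[0.4,0.24,0],[0.5,0.3,0],[0.6,0.36,0],[0.65,0.4,0],[0.7,0.42,0]], "roll": [0,0,0,0,0,0,0,0]}}

```text
t: 21.55
eef_pos: [554.1, -222.1, 116.1]
tool_rot: [-0.523, -0.476, 0.528, -0.471]
ft_force: [-0.5, 1.3, 8.8]
gripper_width: 78.5
```

```bash
python3 - <<'E'
from plan import *
st(); print(barb())
im,P=cam("wrist"); cv2.imwrite("pics/g4w.png",im[:,:,::-1])
im,P=cam("side"); cv2.imwrite("pics/g4s.png",cv2.resize(im[100:220,270:400,::-1],None,fx=5,fy=5,interpolation=cv2.INTER_CUBIC))
E
```

```text
t 21.55 tcp [ 554.1 -222.1  116.1] toolx [-0.01   0.001 -1.   ] zyaw -96.0 F [-0.5  1.3  8.8] mom [0.28 0.71 0.05] w 78.5 q [-0.57  0.44  1.56 -0.    1.14  1.11]
[-0.93557139 -0.53472868 35.52390559]
```

View pics/g4w.png

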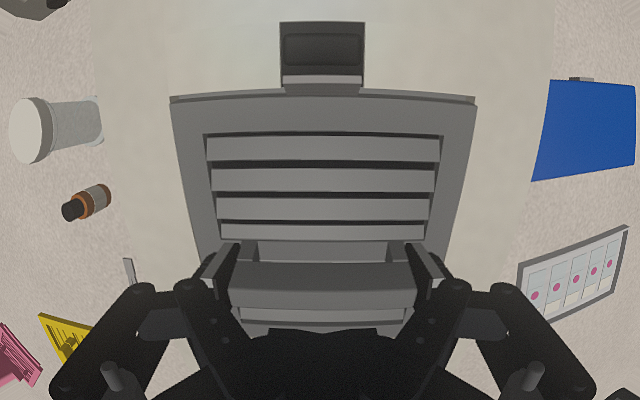

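View pics/g4s.png

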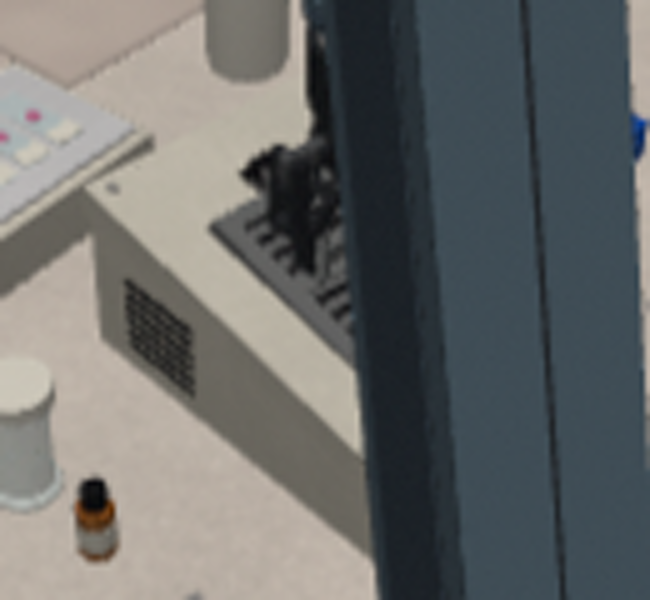

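Request:
{"fn": "drive_tool", "kwargs": {"slide": [[0.05,0.03,0],[0.1,0.05,0],[0.15,0.07,0],[0.2,0.09,0],[0.25,0.1,0],[0.3,0.11,0],[0.3,0.11,0],[0.3,0.11,0]], "roll": [0,0,0,0,0,0,0,0]}}

```text
t: 22.45
eef_pos: [554.7, -222.1, 115.3]
tool_rot: [-0.523, -0.476, 0.528, -0.471]
ft_force: [-5.1, 2.9, 17.3]
gripper_width: 78.1
```

```bash
python3 - <<'E'
from plan import *
st(); print(barb())
im,P=cam("wrist"); cv2.imwrite("pics/g5w.png",cv2.resize(im[0:130,150:490,::-1],None,fx=2.3,fy=4,interpolation=cv2.INTER_CUBIC))
E
```

```text
t 22.45 tcp [ 554.7 -222.1  115.3] toolx [-0.01  0.   -1.  ] zyaw -96.0 F [-5.1  2.9 17.3] mom [0.74 1.83 0.01] w 78.1 q [-0.56  0.45  1.56 -0.01  1.14  1.11]
[-0.5008371  -0.51731577 34.62265149]
```

View pics/g5w.png

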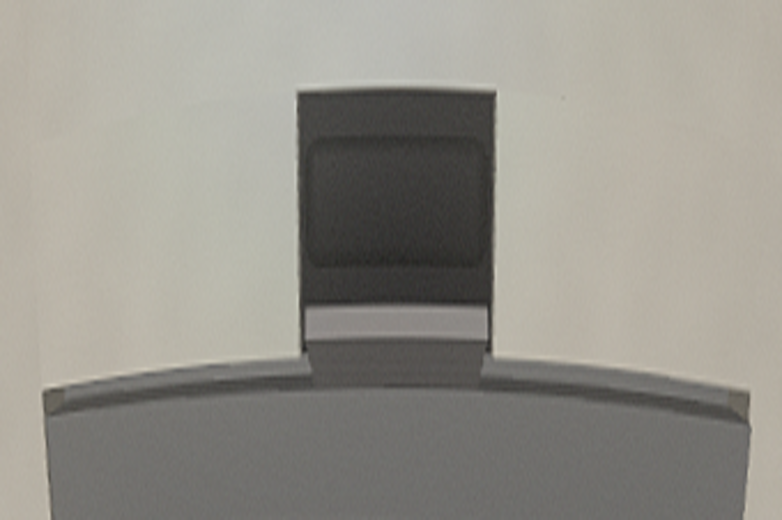

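Request:
{"fn": "drive_tool", "kwargs": {"slide": [[0.1,0.02,0],[0.2,0.04,0],[0.26,0.05,0],[0.3,0.05,0],[0.33,0.05,0],[0.36,0.05,0],[0.36,0.05,0],[0.36,0.05,0]], "roll": [0,0,0,0,0,0,0,0]}}

```text
t: 23.3
eef_pos: [555.3, -222.2, 114.5]
tool_rot: [-0.523, -0.475, 0.528, -0.471]
ft_force: [-4.4, 3.5, 18.0]
gripper_width: 78.6
```

```bash
python3 - <<'E'
from plan import *
st(); print(barb())
im,P=cam("wrist"); cv2.imwrite("pics/g6w.png",cv2.resize(im[0:130,150:490,::-1],None,fx=2.3,fy=4,interpolation=cv2.INTER_CUBIC))
E
```

```text
t 23.30 tcp [ 555.3 -222.2  114.5] toolx [-0.009 -0.    -1.   ] zyaw -96.0 F [-4.4  3.5 18. ] mom [ 0.84  1.46 -0.25] w 78.6 q [-0.56  0.45  1.56 -0.01  1.14  1.11]
[-5.52546391e-03 -5.18253214e-01  3.36666162e+01]
```

View pics/g6w.png

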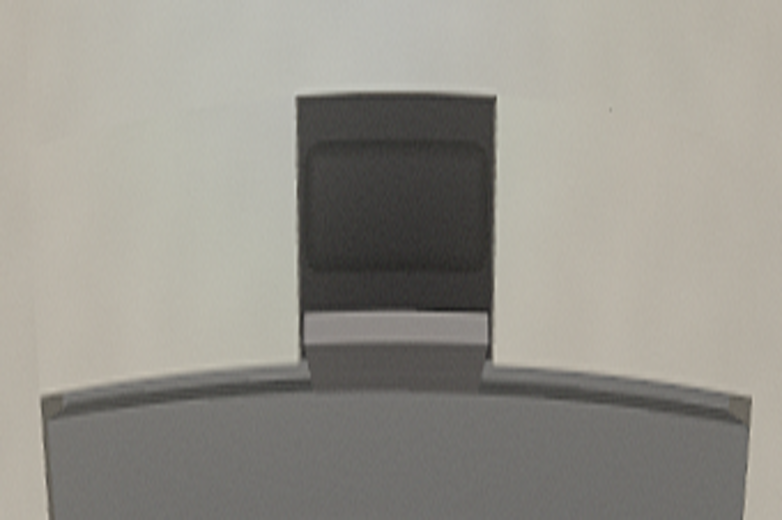

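Request:
{"fn": "drive_tool", "kwargs": {"slide": [[0.12,0.02,0],[0.22,0.03,0],[0.3,0.04,0],[0.36,0.04,0],[0.4,0.04,0],[0.43,0.04,0],[0.43,0.04,0],[0.43,0.04,0]], "roll": [0,0,0,0,0,0,0,0]}}

```text
t: 24.15
eef_pos: [556.3, -222.3, 113.2]
tool_rot: [-0.524, -0.474, 0.528, -0.472]
ft_force: [-4.0, 3.0, 20.2]
gripper_width: 78.8
```

```bash
python3 - <<'E'
from plan import *
st(); print(barb())
im,P=cam("wrist"); cv2.imwrite("pics/g7w.png",cv2.resize(im[0:130,150:490,::-1],None,fx=2.3,fy=4,interpolation=cv2.INTER_CUBIC))
im,P=cam("scene"); cv2.imwrite("pics/g7.png",cv2.resize(im[160:270,180:310,::-1],None,fx=6,fy=5,interpolation=cv2.INTER_CUBIC))
im,P=cam("side"); cv2.imwrite("pics/g7s.png",cv2.resize(im[110:190,290:370,::-1],None,fx=7,fy=7,interpolation=cv2.INTER_CUBIC))
E
```

```text
t 24.15 tcp [ 556.3 -222.3  113.2] toolx [-0.007 -0.001 -1.   ] zyaw -96.1 F [-4.   3.  20.2] mom [ 0.89  1.36 -0.36] w 78.8 q [-0.56  0.45  1.56 -0.01  1.14  1.12]
[ 0.69991311 -0.53543287 32.30677563]
```

View pics/g7w.png

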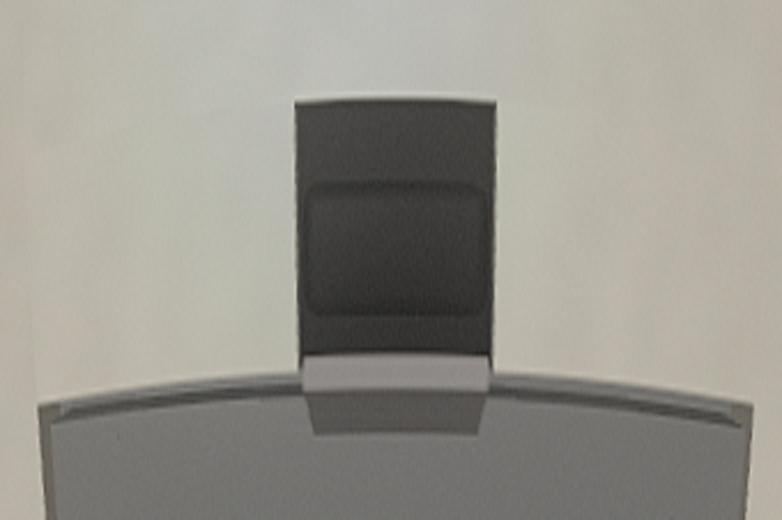

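View pics/g7.png

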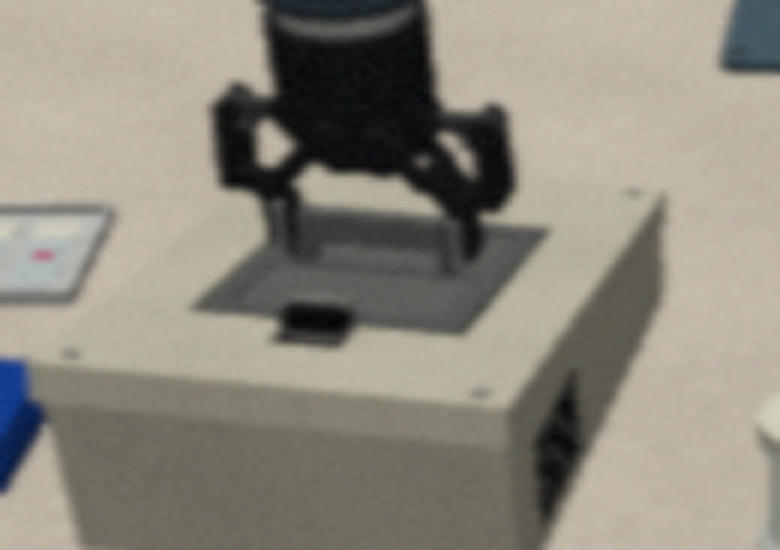

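View pics/g7s.png

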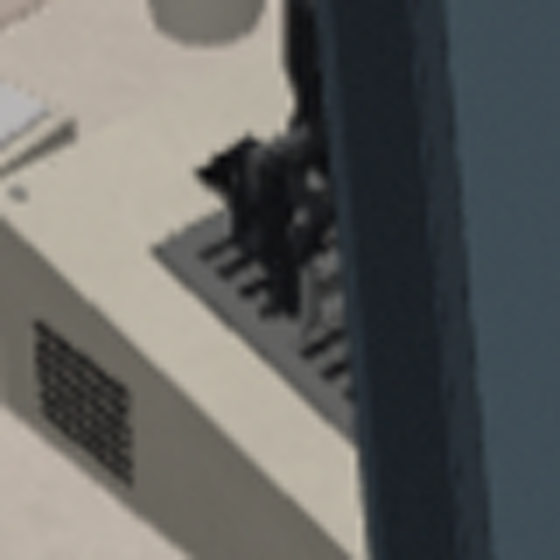

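Request:
{"fn": "drive_tool", "kwargs": {"slide": [[-0.1,0,0],[-0.15,0,0],[-0.15,0,0],[-0.15,0,0],[-0.15,0,0],[-0.15,0,0],[-0.15,0,0],[-0.15,0,0]], "roll": [0,0,0,0,0,0,0,0], "grip": 1.0}}

```text
t: 25.1
eef_pos: [556.3, -222.3, 114.6]
tool_rot: [-0.524, -0.474, 0.528, -0.472]
ft_force: [1.0, -0.0, 0.1]
gripper_width: 85.6
```

```bash
python3 - <<'E'
from plan import *
st(); print(barb())
im,P=cam("wrist"); cv2.imwrite("pics/h1w.png",im[:,:,::-1])
E
```

```text
t 25.10 tcp [ 556.3 -222.3  114.6] toolx [-0.007 -0.001 -1.   ] zyaw -96.1 F [ 1.  -0.   0.1] mom [-0.03  0.02  0.05] w 85.6 q [-0.56  0.45  1.56 -0.01  1.14  1.12]
[ 0.9374212  -0.54835432 33.67386344]
```

View pics/h1w.png

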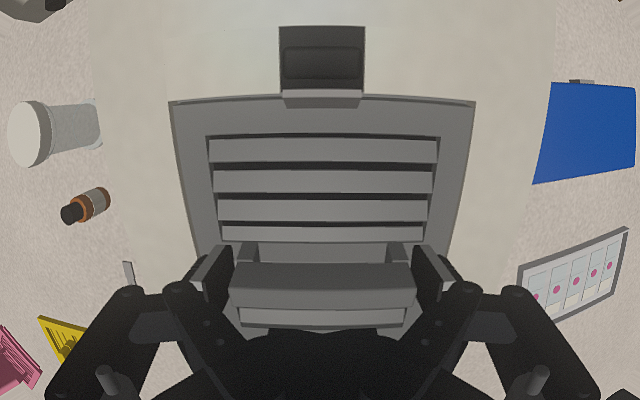

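Request:
{"fn": "drive_tool", "kwargs": {"slide": [[-0.5,0,0],[-1.2,0,0],[-2.0,0,0],[-3.0,0,0],[-5.0,0,0],[-8.0,0,0],[-11.0,0,0],[-13.0,0,0]], "roll": [0,0,0,0,0,0,0,0]}}

```text
t: 25.95
eef_pos: [557.8, -222.5, 248.2]
tool_rot: [-0.524, -0.473, 0.527, -0.473]
ft_force: [0.5, -0.0, -0.2]
gripper_width: 85.3
```

Request:
{"fn": "drive_tool", "kwargs": {"slide": [[0,-2,0],[0,-4,0],[0,-6,0],[0,-8,0],[0,-9,0],[0,-9,0],[0,-9,0],[0,-9,0]], "roll": [0,0,0,0,0,0,0,0]}}

```text
t: 26.75
eef_pos: [469.1, -213.3, 248.7]
tool_rot: [-0.524, -0.473, 0.527, -0.473]
ft_force: [-0.8, -0.7, -0.3]
gripper_width: 85.4
```

```bash
python3 - <<'E'
from plan import *
st()
im,P=cam("wrist"); cv2.imwrite("pics/i1w.png",im[:,:,::-1])
for c in("side","scene"):
    im,P=cam(c); cv2.imwrite(f"pics/i1_{c}.png",im[:,:,::-1])
for c in ("wrist","scene"):
  for q in ["cassette_mid","cassette_top","cassette_lip"]:
    for d in arm.tip_of(q,c)[:4]:
        p=RB.T@(np.array(d['centre'])-BAY)
        if abs(p[0])<120 and abs(p[1])<100: print(c,q,d['score'],np.round(p,1))
E
```

```text
t 26.75 tcp [ 469.1 -213.3  248.7] toolx [-0.003 -0.004 -1.   ] zyaw -96.0 F [-0.8 -0.7 -0.3] mom [0.03 0.02 0.01] w 85.4 q [-0.64  0.19  1.59 -0.    1.37  1.04]
wrist cassette_mid 0.71 [-0.6  0.5 23.6]
wrist cassette_top 0.66 [72.7 -1.   0.4]
wrist cassette_lip 0.69 [-86.    3.8   3.7]
scene cassette_mid 0.86 [ 1.9  2.5 23.8]
scene cassette_top 0.8 [70.8 -0.7  1.2]
scene cassette_lip 0.7 [-80.    2.    5.4]
scene cassette_lip 0.62 [-82.8   0.1  -0. ]
```

View pics/i1w.png

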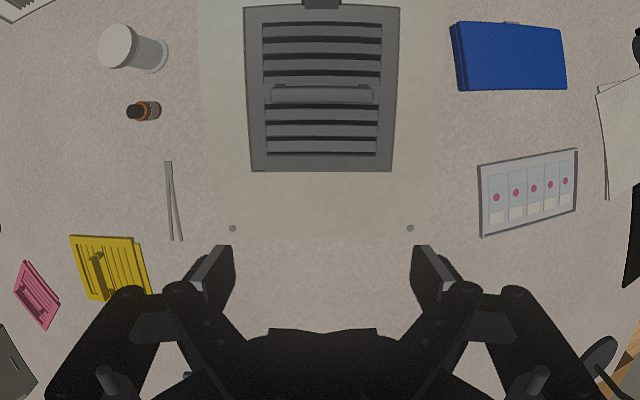

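View pics/i1_scene.png

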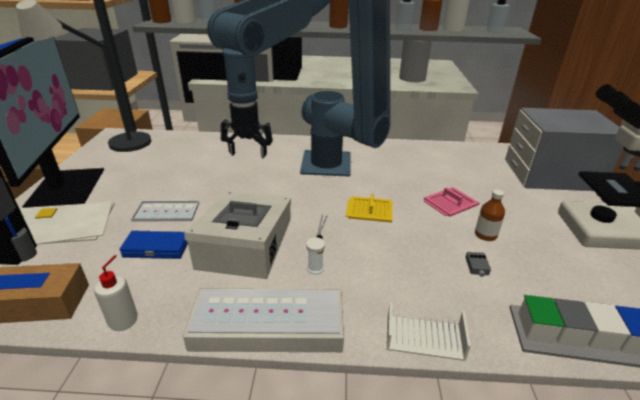

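View pics/i1_side.png

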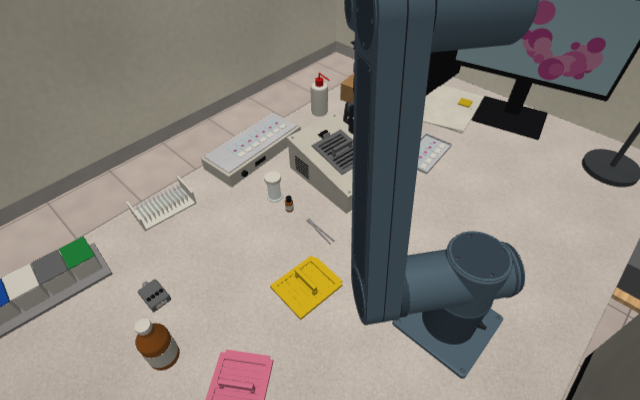

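The last pictures show the cassette flush in the bay, with the catch nose over its upper edge. In the wrist view the nose is at about (322, 3) and the frame runs from (245, 8) to (395, 170). The other things are where they started and the gripper is clear of everything, so I'm handing in.

```bash
python3 - <<'E'
from rig import arm
print(arm.finish_job())
E
```

```text
the job is handed in; nothing more can be done
None
```

The filter cassette is back in the bay, held flush by the spring catch, and the gripper has let go and moved clear. I handed the job in at about 27 s.

**How it was done**
- **Grip:** The moves allow no tool tilt, so I gripped the grab bar by its two ends (80 mm) instead of pinching it across its 12 mm as you suggested. That let the cassette turn between the pads.
- **Tilt:** I tilted it by lowering its upper end onto the extractor's front edge, to roughly 15–17° above the bay's slope. The force on the tool reached about 18 N.
- **Hooking:** I set the lip on the seat rim, slid it under the ledge until it met light resistance of about 3 N, and swung the upper end down in small steps.
- **Pressing:** I pressed in steps with up to about 20 N until the catch snapped, then released.

**Last checks**
- The wrist picture taken right after the snap, and again after release, shows the catch nose over the cassette's edge.
- After release the force on the tool was about zero, and the cassette stayed put as the gripper lifted away.
- In the bay frame, the networks put the cassette's centre point within about 3 mm of home and its upper edge point 2–4 mm short of home along the slope. One of three lip readings was 5 mm off along x. The networks are only good to about 4 mm.
- In the scene, side and wrist pictures the other things looked unmoved.

**Not confirmed:** I saw no direct view of the lip under the ledge. I judged it hooked from position and force, and from the swing working. I also had no reading of the catch joint itself.

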